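# Scribe the hull curve onto a mounting board

### The job

Take the spring-point scriber out of its stand and scribe the template's curved edge onto the white mounting board, from the template's wide end to its narrow end, with the point down on the board and kept against the edge all round its curves by a light sideways push of a few newtons. Leave no scratches on the board away from the template, do not press hard on the template or the board, and leave the other parts on the bench alone. Then put the scriber back in its stand, point down and fully home.

Things in the scene. Friction and masses are not known exactly. Their poses are not given: they have to be found in the camera images.
- scriber_mid (a point): centre of the scriber's upright black grip, 16 x 16 mm square (sides along this point's x, y), 52 mm tall, 13 mm round cap 8 mm high on top; z points up. Grip it on any two opposite sides. Below the grip: 9.6 mm round shank 24 mm long, then a 4 mm sprung pin 16 mm long. Mass about 120 g. At the start it stands in its stand, the grip's underside on the stand's top
- scriber_tip (a point): lower end of the scriber's pin, on the tool's axis, 66 mm below the grip's centre when not pressed in. Pin 4 mm in diameter with a round end (radius 2 mm): its axis runs 2 mm outside an edge it bears on. It slides straight up into the tool by at most 7 mm against a spring
- point (a joint): how far the pin is pressed into the tool, m: 0 = fully out, 0.007 = fully in. The spring takes about 0.75 N to start and 0.25 N more per mm. It scratches wherever it touches; 2 to 4 mm in is right for scribing. More than 12 N on the board (pin fully in) is too hard
- stand_hole (a point): centre of the mouth of the 14 mm middle hole, right through the scriber's wooden stand: a block fixed to the bench, 60 mm along x, 86 mm along y, 46 mm high (the mouth's height). Two 6 mm holes 29 mm either side along y stay empty. Fully home, the grip's underside rests on the block and the pin's end hangs 6 mm above the bench
- board: white mounting board fixed flat on the bench, 220 mm along x, 300 mm along y, 12 mm thick; origin at the centre of its underside. Two low steel hold-downs, at most 10 mm above the board, sit on its short ends at x = +55 mm, 120 to 180 mm out along y
- template: plywood template, 6 mm thick, 150 mm along y, bolted flat on the board; origin on its underside, 12 mm above the bench. Straight back edge at x = +40 mm; the curved edge faces -x, at least 40 mm of bare board before it. Wide end (85 mm wide) y = +75 mm, narrow end (70 mm) y = -75 mm. Two wing nuts, 16 mm above it, at x = +22, y = +-42 mm. Rigid; a sideways push over 15 N would shift it: too hard
- curve_mid (a point): rough middle of the template's curved edge, on the top face, at template x = -37, y = 0 mm. The edge is a smooth S: x about -50 mm at its bulge (y about +30), about -20 mm in its hollow (y about -35), about -45 at the wide end, -30 at the narrow. Figures true to 5 mm only: the curve must be felt. Steepest at the middle, some 40 degrees to the y axis; tightest curve over 20 mm radius
- wide_end (a point): corner of the template where the curved edge meets the wide end, on the top face (18 mm above the bench). The stroke starts here; within 15 mm of this end is near enough
- narrow_end (a point): corner of the template where the curved edge meets the narrow end, on the top face (18 mm above the bench). The stroke finishes here; within 15 mm of this end is near enough
- contactor_mid (a point): middle of a black contactor with copper terminals on a steel base, 75 x 60 mm, 64 mm high, loose on the bench: leave alone; this point is 30 mm above the bench
- pump_mid (a point): middle of a dark cylindrical water pump, 150 mm long (along its y axis), 110 mm wide over the ports, 84 mm high, loose on the bench: leave alone; this point is 46 mm above the bench
- junction_box_mid (a point): middle of a white plastic junction box, 89 x 124 mm, 52 mm high, loose on the bench: leave alone; this point is 26 mm above the bench
Not all that is in view belongs to the job. What is meant by the part that bears scriber_mid is not yellow, and is the larger of those in its own colour.

How it is judged (in metres and radians):
On the way, in this order (a step that is already met when the one before it is completed fails the run):
1. the scriber is lifted out of its stand (height (world z) of scriber_tip above 0.06 m), for 0.1 s.
2. the point marks the board and bears on the template's curved edge, 15 to 30 mm from the wide end (y of scriber_tip in the frame of template between 0.045 and 0.06 m and x of scriber_tip in the frame of template below 0 m and contact force between scriber and template above 0.3 N and contact force between scriber and board above 0.3 N), for 0.3 s.
3. the point marks the board and bears on the template's curved edge, 30 to 45 mm from the wide end (y of scriber_tip in the frame of template between 0.03 and 0.045 m and x of scriber_tip in the frame of template below 0 m and contact force between scriber and template above 0.3 N and contact force between scriber and board above 0.3 N), for 0.3 s.
4. the point marks the board and bears on the template's curved edge, 45 to 60 mm from the wide end (y of scriber_tip in the frame of template between 0.015 and 0.03 m and x of scriber_tip in the frame of template below 0 m and contact force between scriber and template above 0.3 N and contact force between scriber and board above 0.3 N), for 0.3 s.
5. the point marks the board and bears on the template's curved edge, 60 to 75 mm from the wide end (y of scriber_tip in the frame of template between 0 and 0.015 m and x of scriber_tip in the frame of template below 0 m and contact force between scriber and template above 0.3 N and contact force between scriber and board above 0.3 N), for 0.3 s.
6. the point marks the board and bears on the template's curved edge, 75 to 90 mm from the wide end (y of scriber_tip in the frame of template between -0.015 and 0 m and x of scriber_tip in the frame of template below 0 m and contact force between scriber and template above 0.3 N and contact force between scriber and board above 0.3 N), for 0.3 s.
7. the point marks the board and bears on the template's curved edge, 90 to 105 mm from the wide end (y of scriber_tip in the frame of template between -0.03 and -0.015 m and x of scriber_tip in the frame of template below 0 m and contact force between scriber and template above 0.3 N and contact force between scriber and board above 0.3 N), for 0.3 s.
8. the point marks the board and bears on the template's curved edge, 105 to 120 mm from the wide end (y of scriber_tip in the frame of template between -0.045 and -0.03 m and x of scriber_tip in the frame of template below 0 m and contact force between scriber and template above 0.3 N and contact force between scriber and board above 0.3 N), for 0.3 s.
9. the point marks the board and bears on the template's curved edge, 120 to 135 mm from the wide end (y of scriber_tip in the frame of template between -0.06 and -0.045 m and x of scriber_tip in the frame of template below 0 m and contact force between scriber and template above 0.3 N and contact force between scriber and board above 0.3 N), for 0.3 s.
At the end, for the whole second after the job is handed in: The scriber stands released and still in the middle hole of its stand, fully home (pin end within 6 mm of the hole's axis and under 12 mm above the bench), upright within 0.12 rad (horizontal distance between scriber_tip and stand_hole below 0.006 m and height (world z) of scriber_tip below 0.012 m and angle between scriber_mid's own z axis and vertical below 0.12 rad and linear speed of scriber below 0.02 m/s and contact force between the fingers and scriber below 0.05 N); the robot touches nothing.
It fails at once if the template is pushed with more than 15 N (contact force between scriber and template above 15 N).
It fails at once if the scriber is pressed on the board with more than 12 N (contact force between scriber and board above 12 N).
It fails at once if the board is scratched more than about 30 mm away from the template (contact force between scriber and board above 0.2 N and (x of scriber_tip in the frame of template below -0.083 m or x of scriber_tip in the frame of template above 0.07 m or y of scriber_tip in the frame of template above 0.105 m or y of scriber_tip in the frame of template below -0.105 m)).
It fails at once if another part on the bench is moved by more than 15 mm (distance of any of contactor_mid, pump_mid, junction_box_mid from where it was at the start of the episode above 0.015 m).
It also fails if it takes over 72 s, if anything falls off the work surface, if the arm or the gripper's body presses on something with over 40 N, if the wrist force passes 120 N, or if a joint passes its speed limit or range.

### The arm

A 6-joint arm with a two-finger parallel gripper is mounted at the origin on the work surface. World frame = base frame: x ahead of the robot, y to its left, z up, the work surface at z = 0. Lengths are in m, angles in degrees, forces in N, time in s.
With the tool pointing down it reaches from about 0.35 to 0.875 m from the base axis. Payload 4.2 kg.
Tool frame: the origin (TCP) lies between the finger pads; the fingertips stand 17 mm ahead of it and the grasp point (between the pads) lies 2 mm behind it; z points along the fingers, y is the direction in which the jaws open and shut (so a half turn about z gives the same grasp; the last joint's range is limited). The gripper opens to 87 mm and grips with 3 to 60 N. Pads are 19 mm wide; open, the fingers measure 117 mm over their backs; the gripper's body (75 mm by 190 mm) begins 51 mm behind the grasp point.
Start: joints at [77.957, 22.042, 0.453, 0, -68.411, -14.817], TCP at [0.282, 0.558, 0.24] pointing down, gripper open.
Joint ranges: [-179.83, 179.83], [-69.29, 118.12], [-61.27, 80.66], [-181.25, 117.63], [-171.15, -9.14], [-177.46, 177.46]. Speed limits (degrees/s): [159.86, 159.86, 180, 180, 180, 180].

### API

Orientations are given as a 3x3 rotation matrix whose columns are the frame's x, y, z axes.
In Python, from station import r gives the robot as it stands.
- The arm moves only by the shell command python3 -m creep 'ROWS'. ROWS is JSON, a list of rows, each a list of 7 numbers: the opening, from 0 (shut) to 1 (fully open), then the shift along the tool's x, y, z scaled (see below), then the turn, a rotation vector about the tool's x, y, z scaled (see below). A call has 1 to 5 rows; each row is the pose to reach, as a shift and turn from the pose measured when the call began, along the tool's axes at that moment, turning the shorter way round; what a row does not reach only later rows make up. The controller multiplies each number of a shift by 300 mm and each number of a turn by 180 degrees. A row lasts 1/12 s, in which the tool goes at most 41.7 mm and 7.16 degrees, less where a joint would pass 70% of its speed; a pose out of reach is approached as far as the arm can. A call with a number of a shift or a turn outside -1 to 1 is refused whole. A call with a gripper value outside its range is refused whole. The fingers move at their own pace and stop on an object; the grip force is fixed at half the most. Time passes only in rows, so rows that repeat a pose let the fingers close. It gives the time, the measured TCP pose, the force and the opening at its end, in the units of the state.
- r.sense(): the state, without advancing time (a new reading comes with each control period).
- r.capture(name): name is "side" or "top" or "wrist"; returns the picture (480x640x3 uint8, blue, green, red); there is no depth.
- r.camera_model(name): a dict with "mtx" (3x3 intrinsics, pixels), "R" (3x3) and "t" (3): a world point X has camera coordinates R X + t; the wrist camera has in their place "mount" (4x4, takes a point from camera to tool coordinates, whose origin is the TCP and whose axes are the flange's). Camera axes: x right, y down, z forward; pixel columns grow to the right and rows downward; lengths in m; the calibration is good to about 2 mm. The wrist camera is an equidistant fisheye: a pixel r from the principal point sees the ray r / f radians off the axis. A picture is of the moment at which its call begins: read the wrist's pose just before it. camera_model takes no time and is no camera call.
- r.finish_job(): hands the job in, once; it reports no verdict.
Trained networks look in the newest picture that a camera, given by its name, has taken for a name from the list of things; names that differ only in an ending like _2 or _b are one class to them, and where a whole thing is asked for, a point or a joint stands for the part that bears it (a point fixed in the world has none). Each returns a list of dicts, best first, with "score" (0 to 1); they miss things now and then, are a little off and sometimes report something else, mostly with a low value. They report only what shows in the picture. A call takes as long as a camera call. They do not tell look-alikes from the thing itself.
- r.recognise(camera, target): "rect" ([left, top, right, bottom] as shares, 0 to 1, of the picture: columns of its width, rows of its height, round what is visible of it).
- r.outline_of(camera, target): "pixels" (480x640 bool, what is visible of it) and "rect" ([left, top, right, bottom] as shares, 0 to 1, of the picture: columns of its width, rows of its height, round what is visible of it).
The state is a dict: "time_s": time; "joints": joint angles; "joint_velocities": joint speeds; "effort": joint torques, N m; "tcp_pos": TCP position; "ee_rot": TCP orientation; "wrist_force": force on the tool from outside, world axes, zero at the start; "moment": the same for the moment, N m; "gripper_width": opening from 0.0 (shut) to 1.0 (fully open).
Only numpy, scipy, OpenCV 4.12 (cv2) and the standard library are available. Lean on these libraries where they do the work, as an engineer would, in place of code of your own. Each camera call takes 0.05 s, during which the arm holds its last target.

## Working session

There is one attempt and no reset: what is moved stays moved. The work goes in short steps, Python scripts to look and compute and a shell command to move; the robot and the scene stay as the last step left them, time stands still between calls to the robot, and variables do not carry over. Pictures are saved under pics/ and viewed, and the job is handed in when it is done.

```bash
ls; mkdir -p pics
python3 - <<'E'
from station import r
import cv2
s=r.sense(); print({k:s[k] for k in ('time_s','tcp_pos','ee_rot','wrist_force','gripper_width')})
for n in ('side','top','wrist'):
    cv2.imwrite(f'pics/{n}0.png',r.capture(n)); m=r.camera_model(n); print(n,m)
E
```

```text
pics
{'time_s': 0.0, 'tcp_pos': array([0.28211994, 0.55707574, 0.23847959]), 'ee_rot': array([[ 8.92009099e-01, -4.52016520e-01, -9.12415849e-04],
       [-4.52017438e-01, -8.92007049e-01, -1.91304964e-03],
       [ 5.08486709e-05,  2.11888556e-03, -9.99997754e-01]]), 'wrist_force': array([ 0.6531449 ,  0.57495629, -0.09024198]), 'gripper_width': 0.9979348691239204}
side {'mtx': array([[434.03291695,   0.        , 312.96069682],
       [  0.        , 434.03291695, 238.55180145],
       [  0.        ,   0.        ,   1.        ]]), 'R': array([[-0.99498533, -0.0974755 , -0.02242125],
       [-0.03110434,  0.51459524, -0.85686887],
       [ 0.09506159, -0.85187456, -0.51504663]]), 't': array([0.54727602, 0.10161131, 1.019582  ])}
top {'mtx': array([[471.43594151,   0.        , 322.32641957],
       [  0.        , 471.43594151, 236.89833155],
       [  0.        ,   0.        ,   1.        ]]), 'R': array([[-0.01248958, -0.99991206,  0.00445871],
       [-0.99013685,  0.01174494, -0.13961044],
       [ 0.13954579, -0.00615841, -0.99019647]]), 't': array([-0.05008226,  0.55588416,  1.21141254])}
wrist {'mtx': array([[371.64829954,   0.        , 318.62263224],
       [  0.        , 371.64829954, 241.24705707],
       [  0.        ,   0.        ,   1.        ]]), 'mount': array([[-1.17881181e-03, -9.63254321e-01, -2.68588392e-01,
         7.39960310e-02],
       [ 9.99998835e-01, -1.39587569e-03,  6.17200360e-04,
        -4.69973759e-04],
       [-9.69436920e-04, -2.68587352e-01,  9.63254844e-01,
        -1.46264528e-01],
       [ 0.00000000e+00,  0.00000000e+00,  0.00000000e+00,
         1.00000000e+00]])}
```

View pics/top0.png

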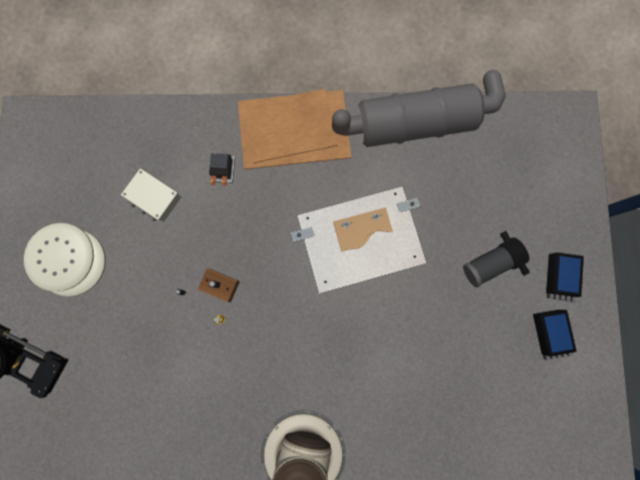

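View pics/side0.png

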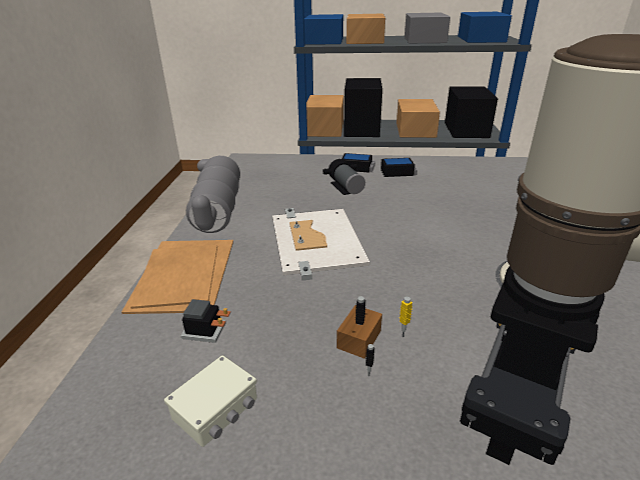

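View pics/wrist0.png

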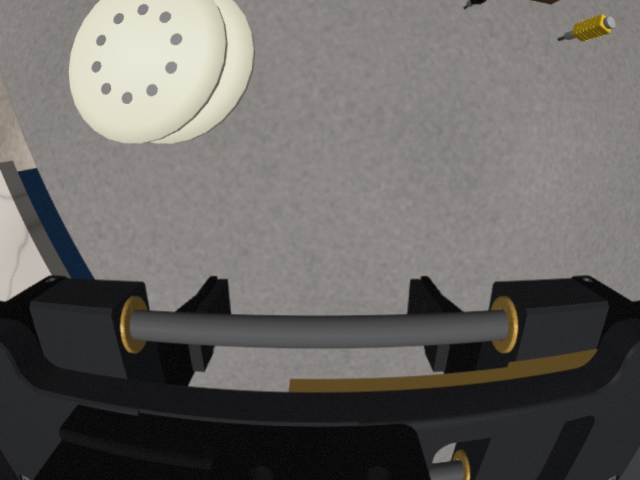

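Candidates for the scriber: the black tool in the stand (top 213,284; side 361,310), the small black one loose on the bench (top 180,292; side 370,357) and the yellow one (top 220,320; side 406,312). The description says not yellow and the larger black one, so I choose the one in the stand. I'll check it in a close crop.

Run:
```python
from station import r
import cv2, numpy as np
S=cv2.imread('pics/side0.png'); T=cv2.imread('pics/top0.png')
a=cv2.resize(S[280:390,320:430],None,fx=3.6,fy=3.6,interpolation=cv2.INTER_CUBIC)
b=cv2.resize(T[250:350,160:260],(396,396),interpolation=cv2.INTER_CUBIC)
cv2.imwrite('pics/crop1.png',np.hstack([a,b]))
c=cv2.resize(T[180:300,280:440],None,fx=5,fy=5,interpolation=cv2.INTER_CUBIC)
cv2.imwrite('pics/crop2.png',c)
r.capture('top');r.capture('side')
for cam in ('top','side'):
  for n in ('scriber_mid','stand_hole','board','template','contactor_mid'):
    for d in r.recognise(cam,n)[:3]:
      print(cam,n,round(d['score'],2),np.round(np.array(d['rect'])*[640,480,640,480],1))
```

```text
top scriber_mid 0.65 [210.  312.3 228.  324.7]
top scriber_mid 0.64 [213.8 280.4 220.9 287.6]
top stand_hole 0.8 [197.9 266.2 238.8 299.9]
top board 0.87 [289.6 185.1 423.3 291.4]
top template 0.6 [334.9 209.6 395.9 248.3]
top contactor_mid 0.61 [206.6 154.5 239.  186.2]
side scriber_mid 0.78 [399.8 298.2 410.2 336. ]
side scriber_mid 0.77 [365.8 346.4 376.3 373.8]
side scriber_mid 0.55 [353.1 297.2 367.1 324.2]
side stand_hole 0.65 [338.7 309.3 383.6 355.4]
side stand_hole 0.51 [350.8 296.1 369.6 326.9]
side board 0.92 [275.4 207.  367.8 277.9]
side board 0.3 [323.5 161.4 363.9 196.6]
side template 0.81 [290.7 217.4 326.  249.7]
side template 0.7 [336.  307.1 384.4 356.3]
side contactor_mid 0.82 [181.6 297.1 231.2 341.4]
```

View pics/crop1.png

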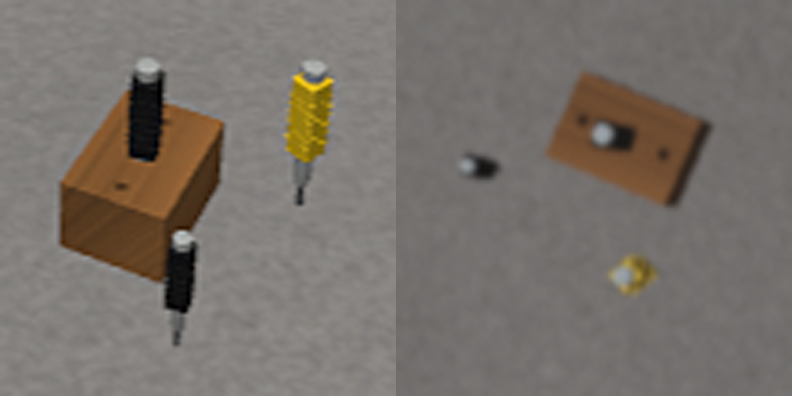

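View pics/crop2.png

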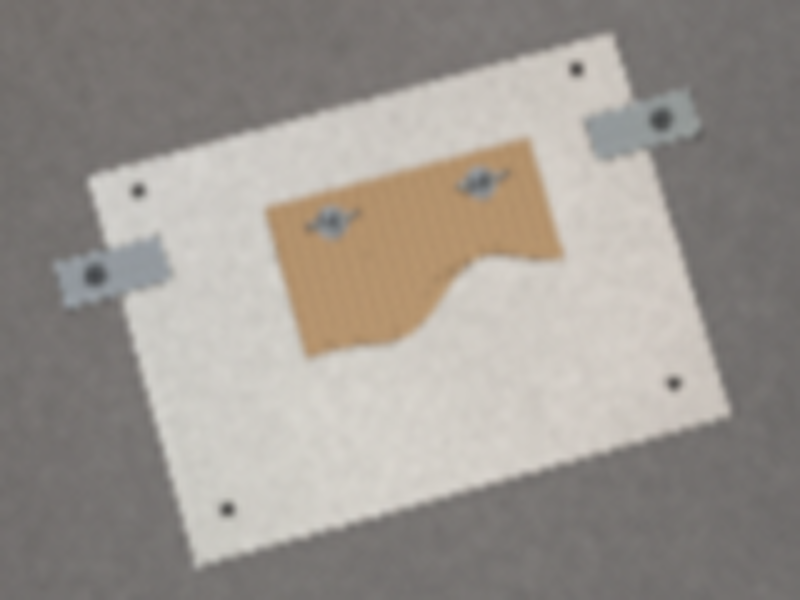

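Crop 1 shows a tall black scriber with its grip resting on the wooden stand, a smaller black one loose, and a yellow one; the one in the stand is mine. Crop 2 shows the template with its wide end at the left and its curved edge towards the robot. Next I'll work out positions.

```bash
cat > h.py <<'E'
import numpy as np, cv2
from station import r
def ray(cam,p,z):
    m=r.camera_model(cam); K,R,t=map(np.array,(m['mtx'],m['R'],m['t']))
    d=R.T@np.linalg.inv(K)@np.array([p[0],p[1],1.]); c=-R.T@t
    return c+d*(z-c[2])/d[2]
def proj(cam,X):
    m=r.camera_model(cam); q=np.array(m['mtx'])@(np.array(m['R'])@np.array(X)+m['t']); return q[:2]/q[2]
def wproj(X,pos,rot):
    m=r.camera_model('wrist'); M=np.array(m['mount']); K=np.array(m['mtx'])
    tool=np.array(rot).T@(np.array(X)-pos); c=M[:3,:3].T@(tool-M[:3,3])
    th=np.arctan2(np.hypot(c[0],c[1]),c[2]); ph=np.arctan2(c[1],c[0])
    return np.array([K[0,2]+K[0,0]*th*np.cos(ph),K[1,2]+K[1,1]*th*np.sin(ph)])
def wray(p,pos,rot,z):
    m=r.camera_model('wrist'); M=np.array(m['mount']); K=np.array(m['mtx'])
    u=(np.array(p)-K[:2,2])/K[0,0]; th=np.hypot(*u); d=np.array([*(u/th*np.sin(th)),np.cos(th)])
    d=np.array(rot)@M[:3,:3]@d; c=np.array(pos)+np.array(rot)@M[:3,3]
    return c+d*(z-c[2])/d[2]
E
python3 - <<'E'
from h import *
P=lambda cam,L,z:np.array([ray(cam,p,z)[:2] for p in L])
tc=P('top',[(280+a/5,180+b/5) for a,b in [(266,208),(527,139),(563,258),(306,357)]],.018)
print('template BW,BN,FN,FW',tc.round(4).tolist())
ang=lambda v:np.degrees(np.arctan2(v[1],v[0]))
bd=P('top',[(280+a/5,180+b/5) for a,b in [(88,178),(612,33),(730,412),(197,568)]],.012)
print('board',bd.round(4).tolist(),bd.mean(0))
print('sizes',[np.linalg.norm(bd[i]-bd[(i+1)%4]).round(4) for i in range(4)],[np.linalg.norm(tc[i]-tc[(i+1)%4]).round(4) for i in range(4)])
print('yaw',ang(bd[0]-bd[1])-90,ang(bd[1]-bd[2]),ang(bd[0]-bd[3]),'tmpl',ang(tc[0]-tc[1])-90,ang(tc[0]-tc[3]))
st=P('top',[(160+(a-396)/3.96,250+b/3.96) for a,b in [(585,73),(710,122),(672,205),(548,155)]],.046)
print('stand',st.round(4).tolist(),st.mean(0),[np.linalg.norm(st[i]-st[(i+1)%4]).round(4) for i in range(4)],ang(st[0]-st[1])-90,ang(st[1]-st[2]))
h=P('top',[(160+(a-396)/3.96,250+b/3.96) for a,b in [(582,119),(663,155)]],.046); print('holes',h,h.mean(0),np.linalg.norm(h[0]-h[1]),ang(h[0]-h[1])-90)
print('cap',ray('top',(160+(604-396)/3.96,250+134/3.96),.106),ray('side',(320+148/3.6,280+66/3.6),.106))
E
```

```text
template BW,BN,FN,FW [[0.5997, -0.087], [0.6362, -0.2297], [0.5704, -0.2472], [0.5183, -0.1072]]
board [[0.6185, 0.0097], [0.6963, -0.2793], [0.4864, -0.3353], [0.4065, -0.0473]] [ 0.55194217 -0.16305371]
sizes [np.float64(0.2993), np.float64(0.2173), np.float64(0.2989), np.float64(0.2195)] [np.float64(0.1473), np.float64(0.068), np.float64(0.1494), np.float64(0.0839)]
yaw 15.071345391965664 14.94011700862329 15.049382300378252 tmpl 14.3258132809095 13.93765883880499
stand [[0.4747, 0.2434], [0.4415, 0.1606], [0.3877, 0.1848], [0.4212, 0.2664]] [0.43127827 0.21379862] [np.float64(0.0891), np.float64(0.0589), np.float64(0.0882), np.float64(0.0582)] -21.877824680165915 -24.192655797863985
holes [[0.44446482 0.24467884]
 [0.42028623 0.1911534 ]] [0.43237553 0.21791612] 0.05873309957611937 -24.309714246616636
cap [0.43185194 0.21644243 0.106     ] [0.43477702 0.22367323 0.106     ]
```

```bash
python3 -m creep '[[0.45,0.79,0.787,0,0,0,0],[0.45,0.79,0.787,0,0,0,0],[0.45,0.79,0.787,0,0,0,0],[0.45,0.79,0.787,0,0,0,0],[0.45,0.79,0.787,0,0,0,0]]'
```

```text
time_s: 1.17
tcp_pos: [0.3478, 0.3579, 0.2397]
ee_rot: [[0.892, -0.451, 0.0], [-0.451, -0.892, 0.0], [0.0, -0.0, -1.0]]
wrist_force: [1.1, -0.3, 0.8]
gripper_width: 0.707
```

Run:
```python
from h import *
s=r.sense(); p=s['tcp_pos']; R=s['ee_rot']
print(s['time_s'],p,R, R.T@(np.array([.387,.239,.239])-p)/.3, s['gripper_width'])
for q in [(180,292),(220,320)]:
    print([ray('top',q,z).round(3) for z in (.0,.06,.1)])
```

```text
1.1667 [0.34775255 0.35786103 0.23967898] [[ 8.92442290e-01 -4.51161500e-01  2.43741165e-04]
 [-4.51161560e-01 -8.92442236e-01  3.20331614e-04]
 [ 7.30036189e-05 -3.95844123e-04 -9.99999919e-01]] [0.29550521 0.29456644 0.00216823] 0.707127142228241
[array([0.416, 0.327, 0.   ]), array([0.414, 0.31 , 0.06 ]), array([0.413, 0.298, 0.1  ])]
[array([0.34 , 0.219, 0.   ]), array([0.342, 0.206, 0.06 ]), array([0.343, 0.198, 0.1  ])]
```

```bash
python3 -m creep '[[0.45,0.295,0.295,0,0,0,0],[0.45,0.295,0.295,0,0,0,0],[0.45,0.295,0.295,0,0,0,0],[0.45,0.295,0.295,0,0,0,0]]'
python3 - <<'E'
from h import *
s=r.sense(); I=r.capture('wrist'); cv2.imwrite('pics/w1.png',I)
print(s['tcp_pos'],s['joint_velocities'])
np.savez('w1.npz',p=s['tcp_pos'],R=s['ee_rot'])
for nm,X in [('cap',(.432,.2165,.106)),('under',(.432,.2165,.046))]: print(nm,wproj(X,s['tcp_pos'],s['ee_rot']))
E
```

```text
time_s: 1.5
tcp_pos: [0.387, 0.2336, 0.24]
ee_rot: [[0.89, -0.456, -0.0], [-0.456, -0.89, -0.001], [-0.0, 0.001, -1.0]]
wrist_force: [-0.1, 0.6, -0.5]
gripper_width: 0.47
[0.38701682 0.23363139 0.23996884] [ 1.1760445   1.29645253  2.05142655 -0.21102193  1.99227257 -1.72252029]
cap [311.7896915 174.7678088]
under [312.86267378 168.68961665]
```

View pics/w1.png

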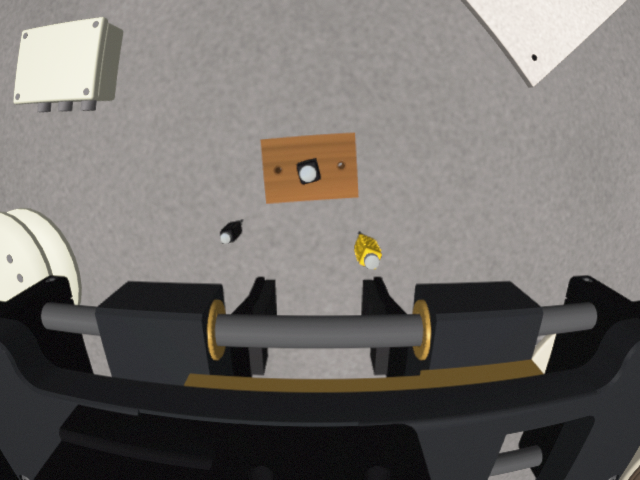

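Run:
```python
import cv2
I=cv2.imread('pics/w1.png')
cv2.imwrite('pics/w1c.png',cv2.resize(I[125:210,255:365],None,fx=7,fy=7,interpolation=cv2.INTER_CUBIC))
```

```text
(no output)
```

View pics/w1c.png

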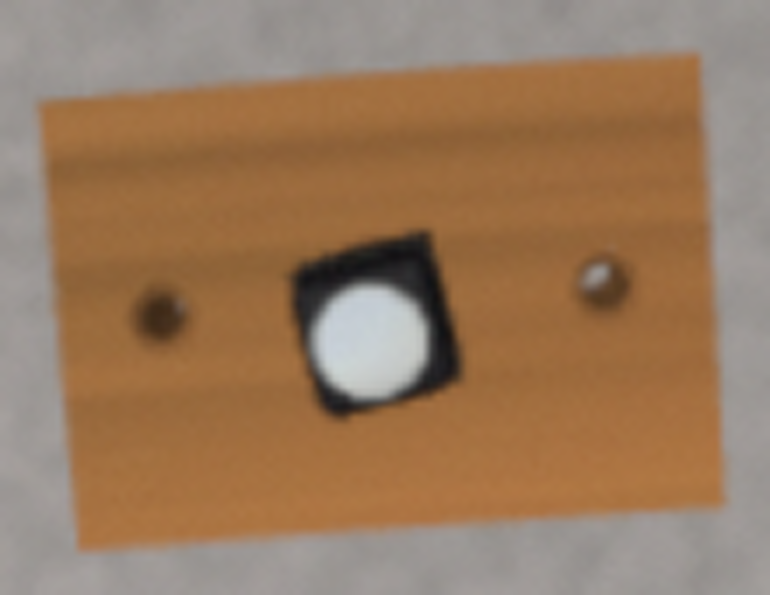

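Run:
```python
from h import *
d=np.load('w1.npz');p,R=d['p'],d['R']
f=lambda q,z:wray((255+q[0]/7,125+q[1]/7),p,R,z)[:2]
ang=lambda v:np.degrees(np.arctan2(v[1],v[0]))
A=[f(q,.098) for q in [(335,415),(460,378)]]; B=[f(q,.046) for q in [(295,275),(430,233)]]
y=R[:2,1]
print('grip edges rel tool y (world deg)',ang(A[1]-A[0])-ang(y),ang(B[1]-B[0])-ang(y))
print(np.linalg.norm(A[1]-A[0]),np.linalg.norm(B[1]-B[0]))
s1=[f(q,.072) for q in[(293,275),(330,415)]];print('cap',f((371,340),.106))
h=np.array([f(q,.046) for q in [(160,315),(603,281)]]);print('holes',h,h.mean(0),np.linalg.norm(h[0]-h[1]),ang(h[0]-h[1])-90)
c=np.array([f(q,.046) for q in [(40,102),(700,54),(725,505),(78,550)]]);print(c.mean(0),[ang(c[0]-c[1])-90,ang(c[3]-c[2])-90])
print('tool y ang',ang(y))
T=np.array([.4325,.2165])
```

```text
grip edges rel tool y (world deg) 16.45434160098155 17.09184798390355
0.014493301900723557 0.01840880713570222
cap [0.43412055 0.21861674]
holes [[0.44583013 0.24547514]
 [0.42317653 0.19202613]] [0.43450333 0.21875063] 0.05805154422024152 -22.968966360628087
[0.43372777 0.21861764] [np.float64(-23.30119261382893), np.float64(-23.25375285669034)]
tool y ang -117.13493432515
```

```bash
cat >> h.py <<'E'
def to(x,y,z,yawx=None):
    s=r.sense();p=s['tcp_pos'];R=np.array(s['ee_rot'])
    d=R.T@(np.array([x,y,z])-p)/.3
    from scipy.spatial.transform import Rotation as Ro
    if yawx is None: yawx=np.degrees(np.arctan2(R[1,0],R[0,0]))
    c,sn=np.cos(np.radians(yawx)),np.sin(np.radians(yawx))
    Rt=np.array([[c,sn,0],[sn,-c,0],[0,0,-1.]])
    v=Ro.from_matrix(R.T@Rt).as_rotvec()/np.pi
    print('t',s['time_s'],'p',np.round(p,4),'yaw',np.round(np.degrees(np.arctan2(R[1,0],R[0,0])),2),'row',np.round(d,4),np.round(v,4),'F',np.round(s['wrist_force'],2),'g',round(s['gripper_width'],3))
E
python3 -c "
from h import *
to(.434,.2185,.135,-10.6)"
```

```text
t 1.55 p [0.3873 0.2358 0.2401] yaw -27.1 row [ 0.1649 -0.0194  0.3504] [-0.0003 -0.0001 -0.0916] F [0.6  0.84 0.19] g 0.461
```

```bash
python3 -m creep '[[0.45,0.165,-0.019,0.15,0,0,-0.092],[0.45,0.165,-0.019,0.25,0,0,-0.092],[0.45,0.165,-0.019,0.35,0,0,-0.092],[0.45,0.165,-0.019,0.35,0,0,-0.092],[0.45,0.165,-0.019,0.35,0,0,-0.092]]'
python3 - <<'E'
from h import *
I=r.capture('wrist'); cv2.imwrite('pics/w2.png',I)
to(.434,.2185,.071,-10.6)
E
```

```text
time_s: 1.97
tcp_pos: [0.4334, 0.2182, 0.1338]
ee_rot: [[0.983, -0.183, -0.003], [-0.183, -0.983, -0.003], [-0.002, 0.004, -1.0]]
wrist_force: [-0.3, -0.6, 0.8]
gripper_width: 0.452
t 2.0167 p [0.4346 0.2194 0.136 ] yaw -10.51 row [-0.0016  0.0036  0.2166] [-0.0002 -0.0005  0.0005] F [0.47 0.2  0.92] g 0.448
```

View pics/w2.png

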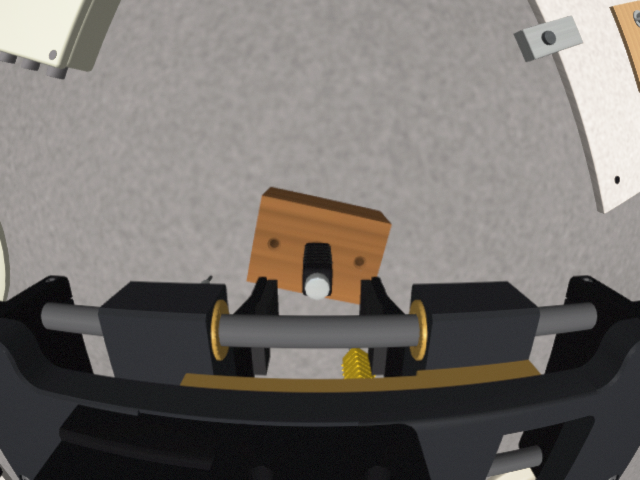

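Run:
```python
from h import *
s=r.sense();p,R=s['tcp_pos'],s['ee_rot']
print('cap expected',wproj((.434,.2185,.106),p,R),'ray',wray((317,289),p,R,.106))
print('yellow cap',wray((357,372),p,R,.09),'bodypt', wray((371,261),np.load('w1.npz')['p'],np.load('w1.npz')['R'],.09),wray((225,238),np.load('w1.npz')['p'],np.load('w1.npz')['R'],.07))
```

```text
cap expected [321.09871766 288.77501543] ray [0.43426308 0.22059209 0.106     ]
yellow cap [0.36675752 0.20787662 0.09      ] bodypt [0.34363551 0.20605382 0.09      ] [0.41564084 0.31360644 0.07      ]
```

```bash
python3 -m creep '[[0.45,0,0,0.1,0,0,0],[0.45,0,0,0.18,0,0,0],[0.45,0,0,0.217,0,0,0],[0.45,0,0,0.217,0,0,0]]' && python3 -c "
from h import *
to(.434,.2192,.071,-10.6)"
```

```text
time_s: 2.35
tcp_pos: [0.4345, 0.2205, 0.0714]
ee_rot: [[0.983, -0.181, 0.002], [-0.181, -0.983, 0.001], [0.002, -0.001, -1.0]]
wrist_force: [0.2, -0.1, 1.0]
gripper_width: 0.447
t 2.35 p [0.4345 0.2205 0.0714] yaw -10.46 row [-0.001   0.0047  0.0013] [-0.0003 -0.0006  0.0008] F [ 0.15 -0.11  0.96] g 0.447
```

```bash
python3 -m creep '[[0,0,0,0,0,0,0],[0,0,0,0,0,0,0],[0,0,0,0,0,0,0],[0,0,0,0,0,0,0],[0,0,0,0,0,0,0]]' && python3 -c "
from h import *
to(.434,.2192,.071,-10.6)"
```

```text
time_s: 2.77
tcp_pos: [0.4349, 0.2209, 0.0725]
ee_rot: [[0.983, -0.181, 0.003], [-0.181, -0.983, 0.002], [0.003, -0.002, -1.0]]
wrist_force: [-2.0, 0.1, 6.0]
gripper_width: 0.182
t 2.7667 p [0.4349 0.2209 0.0725] yaw -10.44 row [-0.002   0.0061  0.0051] [-0.0007 -0.001   0.0009] F [-2.04  0.1   5.99] g 0.182
```

```bash
python3 -m creep '[[0,0,0,0,0,0,0],[0,0,0,0,0,0,0]]'; python3 -m creep '[[0,0,0,-0.02,0,0,0],[0,0,0,-0.06,0,0,0],[0,0,0,-0.15,0,0,0],[0,0,0,-0.25,0,0,0],[0,0,0,-0.25,0,0,0]]'
python3 - <<'E'
from h import *
to(.434,.2192,.16)
for n in('wrist','side'): cv2.imwrite(f'pics/{n}3.png',r.capture(n))
I=cv2.imread('pics/side3.png'); cv2.imwrite('pics/side3c.png',cv2.resize(I[200:360,290:450],None,fx=3.7,fy=3.7,interpolation=cv2.INTER_CUBIC))
E
```

```text
time_s: 2.93
tcp_pos: [0.4349, 0.2208, 0.0728]
ee_rot: [[0.983, -0.182, 0.004], [-0.182, -0.983, 0.002], [0.003, -0.003, -1.0]]
wrist_force: [0.1, 1.0, -1.7]
gripper_width: 0.184
time_s: 3.35
tcp_pos: [0.4377, 0.223, 0.1535]
ee_rot: [[0.984, -0.18, 0.013], [-0.18, -0.984, 0.009], [0.011, -0.011, -1.0]]
wrist_force: [0.4, 0.7, -1.6]
gripper_width: 0.177
t 3.35 p [0.4377 0.223  0.1535] yaw -10.37 row [-0.0096  0.0144 -0.022 ] [-0.0035 -0.0036  0.    ] F [ 0.42  0.74 -1.6 ] g 0.177
```

View pics/side3c.png

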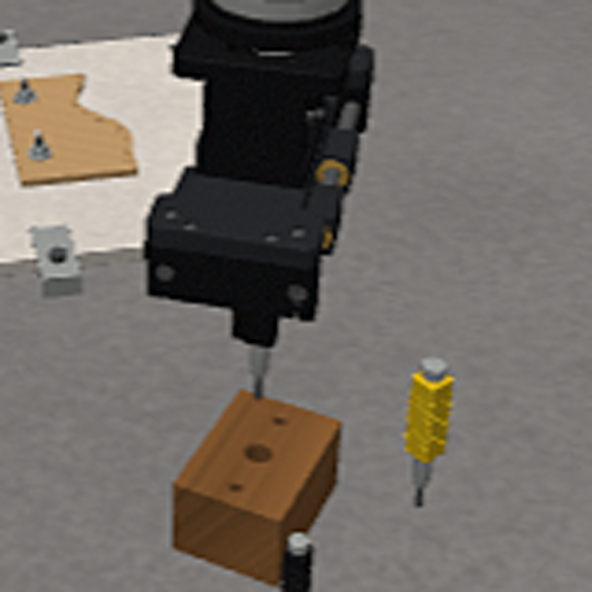

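View pics/wrist3.png

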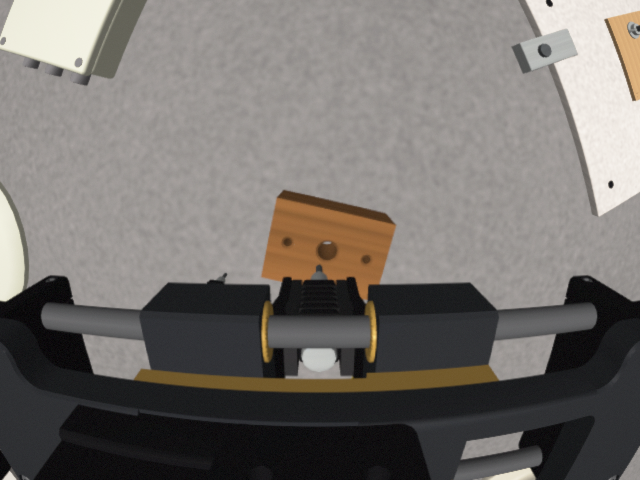

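The scriber is held and clear of the stand (side crop: pin visible at 258,385; hole empty). Next I'll move over the board and turn so the jaws lie along the push direction.

```bash
python3 -c "
from h import *
print(np.round(r.sense()['joints'],1))
to(.50,-.13,.17,-75)
to(.47,.04,.17,-45)"
```

```text
[ 46.1  13.9 -26.1   0.1 -49.7  33.4]
t 3.45 p [0.435  0.2211 0.1491] yaw -10.47 row [ 0.426   1.1113 -0.0738] [-0.0024 -0.0004  0.3585] F [-0.39 -0.95 -0.55] g 0.181
t 3.45 p [0.435  0.2211 0.1491] yaw -10.47 row [ 0.2247  0.5722 -0.0718] [-0.0022 -0.001   0.1918] F [-0.39 -0.95 -0.55] g 0.181
```

```bash
python3 -m creep '[[0,0.225,0.572,-0.07,0,0,0.19],[0,0.225,0.572,-0.07,0,0,0.19],[0,0.225,0.572,-0.07,0,0,0.19],[0,0.225,0.572,-0.07,0,0,0.19],[0,0.225,0.572,-0.07,0,0,0.19]]'; python3 -c "
from h import *
to(.50,-.13,.16,-75)"
```

```text
time_s: 3.87
tcp_pos: [0.4691, 0.0365, 0.1686]
ee_rot: [[0.705, -0.709, 0.003], [-0.709, -0.705, 0.003], [-0.0, -0.004, -1.0]]
wrist_force: [0.5, -0.1, -0.2]
gripper_width: 0.182
t 3.8667 p [0.4691 0.0365 0.1686] yaw -45.17 row [0.4661 0.3184 0.027 ] [-0.0013  0.0005  0.1657] F [ 0.46 -0.13 -0.19] g 0.182
```

```bash
python3 -m creep '[[0,0.43,0.32,0.03,0,0,0.166],[0,0.43,0.32,0.03,0,0,0.166],[0,0.43,0.32,0.03,0,0,0.166],[0,0.43,0.32,0.03,0,0,0.166],[0,0.43,0.32,0.03,0,0,0.166]]'
python3 - <<'E'
from h import *
s=r.sense(); I=r.capture('wrist'); cv2.imwrite('pics/w4.png',I)
np.savez('w4.npz',p=s['tcp_pos'],R=s['ee_rot'])
to(.50,-.13,.16,-75)
E
```

```text
time_s: 4.28
tcp_pos: [0.4909, -0.1279, 0.1568]
ee_rot: [[0.246, -0.969, -0.002], [-0.969, -0.246, 0.003], [-0.003, 0.001, -1.0]]
wrist_force: [0.6, 0.9, -1.6]
gripper_width: 0.18
t 4.3333 p [ 0.4907 -0.1258  0.1569] yaw -75.6 row [ 0.0211 -0.0267 -0.0104] [ 0.0003  0.0012 -0.0033] F [-0.99  0.83 -1.36] g 0.182
```

View pics/w4.png

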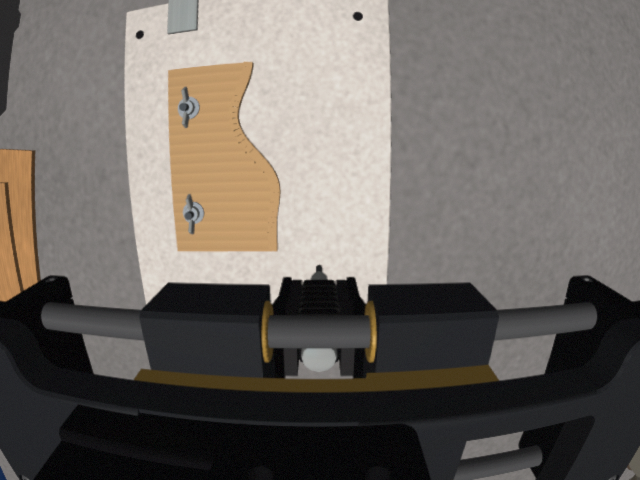

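```bash
cat > fit.py <<'E'
from h import *
d=np.load('w4.npz');p,R=d['p'],d['R'];I=cv2.imread('pics/w4.png')
hsv=cv2.cvtColor(I,cv2.COLOR_BGR2HSV)
m=((hsv[...,1]>70)&(hsv[...,0]>8)&(hsv[...,0]<28)).astype(np.uint8); m[:55]=0;m[258:]=0;m[:,:150]=0;m[:,300:]=0
m=cv2.morphologyEx(m,cv2.MORPH_CLOSE,np.ones((5,5)))
c=max(cv2.findContours(m,0,cv2.CHAIN_APPROX_NONE)[0],key=cv2.contourArea)[:,0]
W=np.array([wray(q,p,R,.018)[:2] for q in c])
ang=lambda v:np.degrees(np.arctan2(v[1],v[0]))
q=cv2.minAreaRect(W.astype(np.float32)*1000); print(q)
# back edge: left pixels
L=W[(c[:,0]<182)&(c[:,1]>80)&(c[:,1]<240)]
v=cv2.fitLine(L.astype(np.float32),cv2.DIST_HUBER,0,.001,.001).ravel(); dirn=v[:2]*np.sign(v[1]); yaw=ang(dirn)-90
print('yaw back',yaw)
yw=np.radians(yaw); tx=np.array([np.cos(yw),np.sin(yw)]);ty=np.array([-tx[1],tx[0]])
U=np.c_[W@tx,W@ty]
bk=np.median(L@tx); print('back',bk,'y ext',U[:,1].min(),U[:,1].max(), U[:,1].max()-U[:,1].min())
o=(bk-.040)*tx+(U[:,1].min()+U[:,1].max())/2*ty; print('origin',o)
E_=U-[bk-.04,(U[:,1].min()+U[:,1].max())/2]
for y in np.arange(.07,-.0751,-.01):
    k=abs(E_[:,1]-y)<.0015; print(round(y,3),(E_[k,0].min()*1000).round(1),end='; ')
print()
tip=p+R@np.array([0,0,.0668]); print('tip exp',wproj(tip,p,R))
E
python3 fit.py
```

```text
((579.19287109375, -168.58920288085938), (88.82182312011719, 149.64944458007812), 14.561405181884766)
yaw back 14.617432
back 0.5618734868890682 y ext -0.3841068192303504 -0.2344355489426875 0.1496712702876629
origin [ 0.58303053 -0.16755888]
0.07 -44.5; 0.06 -44.8; 0.05 -45.2; 0.04 -47.1; 0.03 -48.2; 0.02 -47.7; 0.01 -44.7; 0.0 -37.2; -0.01 -28.2; -0.02 -21.4; -0.03 -17.7; -0.04 -18.6; -0.05 -22.6; -0.06 -26.6; -0.07 -29.0; 
tip exp [319.74309667 263.83389234]
```

```bash
cat >> h.py <<'E'
O=np.array([.583,-.1676]);YW=np.radians(14.6)
TX=np.array([np.cos(YW),np.sin(YW),0]);TY=np.array([-TX[1],TX[0],0]);ZL=.0668
EY=np.arange(70,-71,-10.);EX=[-44.5,-44.8,-45.2,-47.1,-48.2,-47.7,-44.7,-37.2,-28.2,-21.4,-17.7,-18.6,-22.6,-26.6,-29.0]
from scipy.interpolate import CubicSpline
_e=CubicSpline(EY[::-1],EX[::-1])
def pinx(y):  # pin axis x (mm) touching edge
    return float(min(_e(y+2*np.cos(a))-2*np.sin(a) for a in np.linspace(.1,3.04,60)))
def st(x=None,y=None,z=None,verbose=True):
    """tip in template frame mm, z above board; row for target"""
    s=r.sense();p=np.array(s['tcp_pos']);R=np.array(s['ee_rot'])
    tip=p+R@np.array([0,0,ZL]); q=tip[:2]-O
    X,Y,Z=q@TX[:2]*1e3,q@TY[:2]*1e3,(tip[2]-.012)*1e3
    F=np.array(s['wrist_force']); 
    print('t %.2f tip x %.1f y %.1f z %.1f edgepin %.1f | Fx %.1f Fy %.1f Fz %.1f g %.3f'%(s['time_s'],X,Y,Z,pinx(np.clip(Y,-70,70)),F@TX,F@TY,F[2],s['gripper_width']))
    if x is not None:
        from scipy.spatial.transform import Rotation as Ro
        yx=np.radians(14.6-90);c,sn=np.cos(yx),np.sin(yx)
        Rt=np.array([[c,sn,0],[sn,-c,0],[0,0,-1.]])
        v=Ro.from_matrix(R.T@Rt).as_rotvec()/np.pi
        tt=np.array([*O,0])+TX*x/1e3+TY*y/1e3; tt[2]=.012+z/1e3
        tcp=tt-Rt@np.array([0,0,ZL])
        print('row',np.round(R.T@(tcp-p)/.3,4),np.round(v,4))
E
python3 -c "
from h import *
st(-57,66,15)"
```

```text
t 4.33 tip x -78.9 y 63.9 z 78.1 edgepin -46.8 | Fx -0.8 Fy 1.1 Fz -1.4 g 0.182
row [-0.0072 -0.0729  0.2103] [ 0.0003  0.0012 -0.0011]
```

```bash
python3 -m creep '[[0,-0.007,-0.073,0.09,0,0.001,-0.001],[0,-0.007,-0.073,0.16,0,0.001,-0.001],[0,-0.007,-0.073,0.21,0,0.001,-0.001],[0,-0.007,-0.073,0.21,0,0.001,-0.001],[0,-0.007,-0.073,0.21,0,0.001,-0.001]]'; python3 -c "
from h import *
st(-57,66,-2)
for i in range(3): r.capture('side'); st()
I=r.capture('wrist');cv2.imwrite('pics/w5.png',I)
st(-57,66,-2)
I=r.capture('side');cv2.imwrite('pics/s5.png',cv2.resize(I[190:300,250:390],None,fx=5,fy=5,interpolation=cv2.INTER_CUBIC))"
```

```text
time_s: 4.75
tcp_pos: [0.5102, -0.1177, 0.0927]
ee_rot: [[0.253, -0.967, -0.005], [-0.967, -0.253, -0.0], [-0.001, 0.005, -1.0]]
wrist_force: [-0.1, 0.2, -0.3]
gripper_width: 0.183
t 4.75 tip x -58.1 y 66.7 z 13.9 edgepin -46.7 | Fx -0.0 Fy 0.2 Fz -0.3 g 0.183
row [ 0.0023 -0.003   0.0529] [0.0015 0.0004 0.0004]
t 4.80 tip x -57.0 y 66.4 z 15.1 edgepin -46.8 | Fx -0.3 Fy 0.4 Fz 0.1 g 0.184
t 4.85 tip x -56.3 y 66.2 z 15.8 edgepin -46.8 | Fx 0.7 Fy -0.2 Fz -0.1 g 0.182
t 4.90 tip x -56.1 y 66.1 z 16.2 edgepin -46.8 | Fx -0.3 Fy 0.1 Fz -1.1 g 0.180
t 4.95 tip x -56.1 y 66.0 z 16.3 edgepin -46.8 | Fx -0.2 Fy 0.4 Fz -1.9 g 0.181
row [0.0002 0.0027 0.0611] [-0.0005 -0.      0.0002]
```

View pics/s5.png

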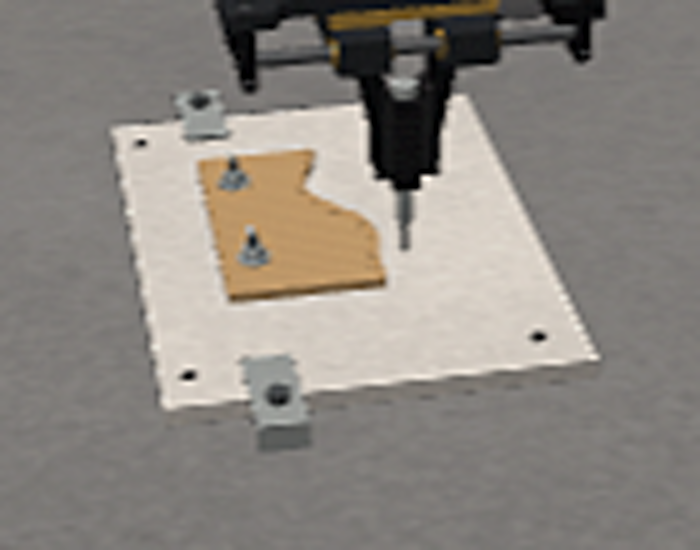

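View pics/w5.png

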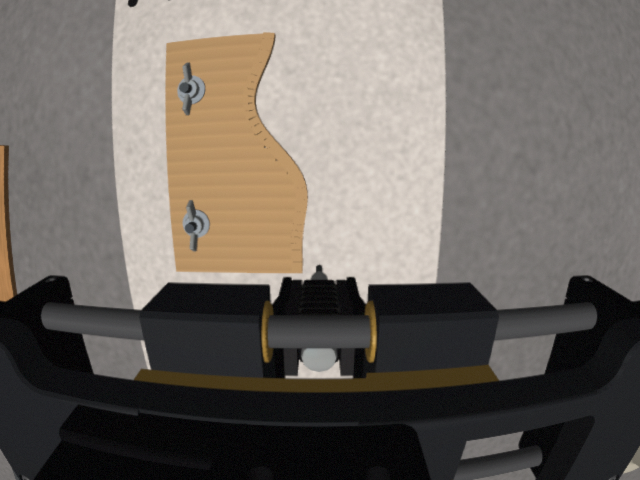

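```bash
python3 -m creep '[[0,0,0.002,0.02,0,0,0],[0,0,0.002,0.035,0,0,0],[0,0,0.002,0.05,0,0,0],[0,0,0.002,0.062,0,0,0],[0,0,0.002,0.062,0,0,0]]'; python3 -c "
from h import *
st()
for i in range(4): r.capture('side'); st()
st(-57,66,-3)
I=r.capture('side');cv2.imwrite('pics/s6.png',cv2.resize(I[210:290,280:380],None,fx=7,fy=7,interpolation=cv2.INTER_CUBIC))"
```

```text
time_s: 5.42
tcp_pos: [0.5109, -0.1181, 0.0757]
ee_rot: [[0.252, -0.968, 0.0], [-0.968, -0.252, 0.0], [-0.0, -0.0, -1.0]]
wrist_force: [-0.5, 0.8, 0.5]
gripper_width: 0.185
t 5.42 tip x -57.3 y 66.1 z -3.1 edgepin -46.8 | Fx -0.3 Fy 0.9 Fz 0.5 g 0.185
t 5.47 tip x -57.2 y 66.0 z -2.7 edgepin -46.8 | Fx 0.0 Fy 0.4 Fz 1.2 g 0.180
t 5.52 tip x -57.1 y 66.0 z -2.5 edgepin -46.8 | Fx -0.8 Fy 1.0 Fz 0.2 g 0.184
t 5.57 tip x -57.0 y 66.0 z -2.4 edgepin -46.8 | Fx -1.8 Fy -0.2 Fz 0.1 g 0.180
t 5.62 tip x -56.9 y 66.0 z -2.3 edgepin -46.8 | Fx -0.2 Fy 0.2 Fz -0.1 g 0.182
t 5.62 tip x -56.9 y 66.0 z -2.3 edgepin -46.8 | Fx -0.2 Fy 0.2 Fz -0.1 g 0.182
row [-0.0001 -0.      0.0024] [-0.0003  0.      0.0001]
```

View pics/s6.png

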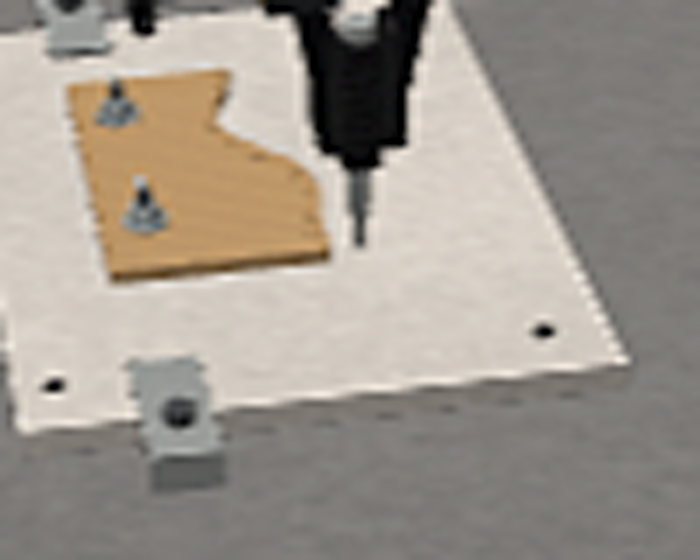

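```bash
python3 -m creep '[[0,0,-0.009,0.004,0,0,0],[0,0,-0.018,0.006,0,0,0],[0,0,-0.026,0.006,0,0,0]]'; python3 -c "
from h import *
st()
for i in range(4): r.capture('side'); st()"
```

```text
time_s: 5.92
tcp_pos: [0.5188, -0.1162, 0.0747]
ee_rot: [[0.252, -0.968, 0.001], [-0.968, -0.252, 0.0], [-0.0, -0.001, -1.0]]
wrist_force: [-0.9, -0.7, 1.1]
gripper_width: 0.179
t 5.92 tip x -49.1 y 65.9 z -4.1 edgepin -46.8 | Fx -1.0 Fy -0.5 Fz 1.1 g 0.179
t 5.97 tip x -48.1 y 65.8 z -3.9 edgepin -46.8 | Fx 0.5 Fy 0.4 Fz 1.2 g 0.181
t 6.02 tip x -47.7 y 65.8 z -3.8 edgepin -46.8 | Fx 0.5 Fy 0.5 Fz 0.2 g 0.182
t 6.07 tip x -47.6 y 65.8 z -3.7 edgepin -46.8 | Fx 1.4 Fy 1.4 Fz 0.3 g 0.184
t 6.12 tip x -47.7 y 65.8 z -3.7 edgepin -46.8 | Fx 0.6 Fy 1.5 Fz 1.1 g 0.179
```

```bash
python3 -m creep '[[0,0,-0.004,0,0,0,0],[0,0,-0.007,0,0,0,0],[0,0,-0.007,0,0,0,0]]'; python3 -c "
from h import *
st()
for i in range(4): r.capture('side'); st()"
```

```text
time_s: 6.37
tcp_pos: [0.5208, -0.1157, 0.0747]
ee_rot: [[0.252, -0.968, 0.001], [-0.968, -0.252, 0.0], [-0.0, -0.001, -1.0]]
wrist_force: [-2.6, -0.9, 0.9]
gripper_width: 0.181
t 6.37 tip x -47.1 y 65.9 z -4.1 edgepin -46.8 | Fx -2.8 Fy -0.2 Fz 0.9 g 0.181
t 6.42 tip x -47.1 y 65.9 z -4.1 edgepin -46.8 | Fx -2.9 Fy -0.5 Fz 0.6 g 0.182
t 6.47 tip x -47.0 y 65.9 z -4.1 edgepin -46.8 | Fx -3.1 Fy -0.3 Fz 0.8 g 0.183
t 6.52 tip x -47.0 y 65.9 z -4.1 edgepin -46.8 | Fx -4.3 Fy -0.2 Fz 0.9 g 0.183
t 6.57 tip x -47.0 y 65.9 z -4.0 edgepin -46.8 | Fx -4.1 Fy 0.1 Fz 0.7 g 0.186
```

```bash
cat >> h.py <<'E'
def plan(step=8,push=1.3,z=-3.5,n=5):
    st()
    from scipy.spatial.transform import Rotation as Ro
    s=r.sense();p=np.array(s['tcp_pos']);R=np.array(s['ee_rot'])
    tip=p+R@np.array([0,0,ZL]); q=tip[:2]-O
    X,Y,Z=q@TX[:2]*1e3,q@TY[:2]*1e3,(tip[2]-.012)*1e3
    err=X-pinx(np.clip(Y,-70,70))
    yx=np.radians(14.6-90);c,sn=np.cos(yx),np.sin(yx)
    Rt=np.array([[c,sn,0],[sn,-c,0],[0,0,-1.]])
    v=Ro.from_matrix(R.T@Rt).as_rotvec()/np.pi
    print('err %.2f'%err,'turn',np.round(v,3))
    out=[]
    for i in range(1,n+1):
        y=Y-step*i/n; yc=np.clip(y,-69,70); sl=pinx(yc+.5)-pinx(yc-.5); nn=np.array([1,-sl])/np.hypot(1,sl)
        tgt=np.array([pinx(yc)+np.clip(err,-1,1),y])+push*nn
        dw=TX*(tgt[0]-X)/1e3+TY*(tgt[1]-Y)/1e3; dw[2]=(z-Z)/1e3
        out.append(np.round(R.T@dw/.3,3).tolist())
    print('slope deg %.0f'%np.degrees(np.arctan(sl)),out)
E
python3 -c "
from h import *
plan()"
```

```text
t 6.57 tip x -47.0 y 65.9 z -4.0 edgepin -46.8 | Fx -4.1 Fy 0.1 Fz 0.7 g 0.186
err -0.23 turn [-0.  0.  0.]
slope deg 0 [[0.005, -0.004, -0.002], [0.011, -0.004, -0.002], [0.016, -0.004, -0.002], [0.021, -0.004, -0.002], [0.027, -0.004, -0.002]]
```

```bash
python3 -m creep '[[0,0.005,-0.004,-0.001,0,0,0],[0,0.011,-0.004,-0.001,0,0,0],[0,0.016,-0.004,-0.001,0,0,0],[0,0.021,-0.004,-0.001,0,0,0],[0,0.027,-0.004,-0.001,0,0,0]]'; python3 -c "
from h import *
plan()"
```

```text
time_s: 6.98
tcp_pos: [0.5231, -0.123, 0.0746]
ee_rot: [[0.252, -0.968, -0.001], [-0.968, -0.252, 0.001], [-0.001, 0.001, -1.0]]
wrist_force: [-6.0, 1.6, 0.8]
gripper_width: 0.18
t 6.98 tip x -46.8 y 58.3 z -4.2 edgepin -46.8 | Fx -5.4 Fy 3.0 Fz 0.8 g 0.180
err -0.03 turn [ 0.  0. -0.]
slope deg 7 [[0.005, -0.004, -0.002], [0.011, -0.004, -0.002], [0.016, -0.004, -0.002], [0.022, -0.004, -0.002], [0.027, -0.003, -0.002]]
```

```bash
python3 -m creep '[[0,0.005,-0.003,-0.002,0,0,0],[0,0.011,-0.003,-0.002,0,0,0],[0,0.016,-0.003,-0.002,0,0,0],[0,0.022,-0.003,-0.002,0,0,0],[0,0.027,-0.002,-0.002,0,0,0]]'; python3 -c "
from h import *
plan()"
```

```text
time_s: 7.4
tcp_pos: [0.5248, -0.1306, 0.0748]
ee_rot: [[0.252, -0.968, -0.003], [-0.968, -0.252, 0.001], [-0.002, 0.003, -1.0]]
wrist_force: [-4.2, 3.1, 0.7]
gripper_width: 0.182
t 7.40 tip x -47.2 y 50.7 z -4.0 edgepin -47.1 | Fx -3.3 Fy 4.1 Fz 0.7 g 0.182
err -0.02 turn [ 0.001  0.001 -0.   ]
slope deg 12 [[0.006, -0.004, -0.002], [0.011, -0.003, -0.002], [0.017, -0.002, -0.002], [0.022, -0.0, -0.002], [0.028, 0.001, -0.002]]
```

```bash
python3 -m creep '[[0,0.006,-0.004,-0.002,0,0,0],[0,0.011,-0.003,-0.002,0,0,0],[0,0.016,-0.003,-0.002,0,0,0],[0,0.021,-0.002,-0.002,0,0,0],[0,0.026,-0.001,-0.002,0,0,0]]'; python3 -c "
from h import *
plan()"
```

```text
time_s: 7.82
tcp_pos: [0.526, -0.1378, 0.0749]
ee_rot: [[0.251, -0.968, -0.006], [-0.968, -0.251, 0.002], [-0.004, 0.005, -1.0]]
wrist_force: [-4.3, 1.7, 2.0]
gripper_width: 0.186
t 7.82 tip x -48.0 y 43.4 z -3.9 edgepin -48.5 | Fx -3.7 Fy 2.7 Fz 2.0 g 0.186
err 0.45 turn [ 0.002  0.001 -0.   ]
slope deg 6 [[0.006, -0.003, -0.001], [0.011, -0.002, -0.001], [0.017, -0.001, -0.001], [0.022, -0.0, -0.002], [0.027, 0.0, -0.002]]
```

```bash
python3 -m creep '[[0,0.006,-0.003,-0.001,0.002,0.001,0],[0,0.011,-0.003,-0.001,0.002,0.001,0],[0,0.016,-0.002,-0.001,0.002,0.001,0],[0,0.021,-0.001,-0.001,0.002,0.001,0],[0,0.026,-0.001,-0.001,0.002,0.001,0]]'; python3 -c "
from h import *
plan()"
```

```text
time_s: 8.23
tcp_pos: [0.5264, -0.145, 0.0744]
ee_rot: [[0.25, -0.968, -0.003], [-0.968, -0.25, 0.002], [-0.002, 0.003, -1.0]]
wrist_force: [-6.1, 3.2, 1.1]
gripper_width: 0.183
t 8.23 tip x -49.3 y 36.3 z -4.4 edgepin -49.7 | Fx -5.0 Fy 4.7 Fz 1.1 g 0.183
err 0.40 turn [ 0.001  0.001 -0.001]
slope deg 0 [[0.006, -0.004, -0.003], [0.011, -0.003, -0.003], [0.016, -0.003, -0.003], [0.021, -0.003, -0.003], [0.027, -0.003, -0.003]]
```

```bash
python3 -m creep '[[0,0.006,-0.003,-0.003,0.001,0.001,-0.001],[0,0.011,-0.003,-0.003,0.001,0.001,-0.001],[0,0.016,-0.003,-0.003,0.001,0.001,-0.001],[0,0.021,-0.003,-0.003,0.001,0.001,-0.001],[0,0.026,-0.003,-0.003,0.001,0.001,-0.001]]'; python3 -c "
from h import *
plan()"
```

```text
time_s: 8.65
tcp_pos: [0.5273, -0.152, 0.0745]
ee_rot: [[0.253, -0.968, -0.004], [-0.968, -0.253, 0.0], [-0.001, 0.004, -1.0]]
wrist_force: [-5.7, 2.8, 1.9]
gripper_width: 0.181
t 8.65 tip x -50.2 y 29.2 z -4.3 edgepin -50.2 | Fx -4.8 Fy 4.1 Fz 1.9 g 0.181
err -0.01 turn [0.001 0.    0.   ]
slope deg -6 [[0.005, -0.004, -0.003], [0.011, -0.004, -0.003], [0.016, -0.005, -0.003], [0.021, -0.005, -0.003], [0.026, -0.005, -0.003]]
```

```bash
python3 -m creep '[[0,0.005,-0.004,-0.003,0.001,0,0],[0,0.011,-0.004,-0.003,0.001,0,0],[0,0.016,-0.005,-0.003,0.001,0,0],[0,0.021,-0.005,-0.003,0.001,0,0],[0,0.025,-0.006,-0.003,0.001,0,0]]'; python3 -c "
from h import *
plan(step=6)"
```

```text
time_s: 9.07
tcp_pos: [0.5292, -0.1588, 0.0747]
ee_rot: [[0.252, -0.968, -0.005], [-0.968, -0.252, 0.002], [-0.003, 0.005, -1.0]]
wrist_force: [-6.0, 1.5, 1.4]
gripper_width: 0.182
t 9.07 tip x -50.2 y 22.3 z -4.1 edgepin -50.0 | Fx -5.4 Fy 3.0 Fz 1.4 g 0.182
err -0.25 turn [0.002 0.001 0.   ]
slope deg -13 [[0.004, -0.005, -0.002], [0.007, -0.005, -0.002], [0.011, -0.006, -0.002], [0.015, -0.006, -0.002], [0.019, -0.007, -0.002]]
```

```bash
python3 -m creep '[[0,0.004,-0.004,-0.002,0.002,0.001,0],[0,0.008,-0.005,-0.002,0.002,0.001,0],[0,0.012,-0.006,-0.002,0.002,0.001,0],[0,0.016,-0.006,-0.002,0.002,0.001,0],[0,0.02,-0.007,-0.002,0.002,0.001,0]]'; python3 -c "
from h import *
plan(step=6)"
```

```text
time_s: 9.48
tcp_pos: [0.5316, -0.1644, 0.0749]
ee_rot: [[0.252, -0.968, -0.001], [-0.968, -0.252, 0.0], [-0.001, 0.001, -1.0]]
wrist_force: [-5.4, 0.5, 1.5]
gripper_width: 0.183
t 9.48 tip x -49.1 y 16.1 z -3.9 edgepin -49.0 | Fx -5.1 Fy 1.8 Fz 1.5 g 0.183
err -0.03 turn [ 0.  0. -0.]
slope deg -25 [[0.003, -0.005, -0.001], [0.007, -0.006, -0.001], [0.011, -0.008, -0.001], [0.014, -0.009, -0.001], [0.018, -0.011, -0.001]]
```

```bash
python3 -m creep '[[0,0.004,-0.005,-0.001,0,0,0],[0,0.008,-0.006,-0.001,0,0,0],[0,0.011,-0.008,-0.001,0,0,0],[0,0.015,-0.009,-0.001,0,0,0],[0,0.019,-0.011,-0.001,0,0,0]]'; python3 -c "
from h import *
plan(step=6)"
```

```text
time_s: 9.9
tcp_pos: [0.5355, -0.1695, 0.0749]
ee_rot: [[0.252, -0.968, -0.003], [-0.968, -0.252, 0.0], [-0.001, 0.003, -1.0]]
wrist_force: [-5.1, -1.2, -0.2]
gripper_width: 0.181
t 9.90 tip x -46.6 y 10.2 z -3.9 edgepin -47.0 | Fx -5.2 Fy 0.1 Fz -0.2 g 0.181
err 0.42 turn [ 0.001  0.    -0.   ]
slope deg -37 [[0.002, -0.006, -0.001], [0.006, -0.008, -0.001], [0.01, -0.01, -0.001], [0.013, -0.013, -0.001], [0.017, -0.016, -0.001]]
```

```bash
python3 -m creep '[[0,0.003,-0.006,-0.001,0.001,0,0],[0,0.007,-0.008,-0.001,0.001,0,0],[0,0.01,-0.01,-0.001,0.001,0,0],[0,0.014,-0.013,-0.001,0.001,0,0],[0,0.018,-0.016,-0.001,0.001,0,0]]'; python3 -c "
from h import *
plan(step=6)"
```

```text
time_s: 10.32
tcp_pos: [0.5404, -0.1741, 0.0749]
ee_rot: [[0.252, -0.968, -0.003], [-0.968, -0.252, 0.0], [-0.001, 0.003, -1.0]]
wrist_force: [-6.6, -1.6, 0.8]
gripper_width: 0.182
t 10.32 tip x -43.0 y 4.5 z -3.9 edgepin -43.5 | Fx -6.7 Fy 0.1 Fz 0.8 g 0.182
err 0.50 turn [ 0.001  0.    -0.   ]
slope deg -42 [[0.001, -0.006, -0.001], [0.005, -0.01, -0.001], [0.009, -0.013, -0.001], [0.013, -0.016, -0.001], [0.017, -0.02, -0.001]]
```

```bash
python3 -m creep '[[0,0.003,-0.006,-0.001,0.001,0,0],[0,0.007,-0.009,-0.001,0.001,0,0],[0,0.01,-0.012,-0.001,0.001,0,0],[0,0.014,-0.015,-0.001,0.001,0,0],[0,0.018,-0.019,-0.001,0.001,0,0]]'; python3 -c "
from h import *
plan(step=6)"
```

```text
time_s: 10.73
tcp_pos: [0.5465, -0.1786, 0.075]
ee_rot: [[0.252, -0.968, -0.002], [-0.968, -0.252, 0.001], [-0.001, 0.002, -1.0]]
wrist_force: [-6.7, -2.0, -0.1]
gripper_width: 0.179
t 10.73 tip x -38.2 y -1.4 z -3.8 edgepin -38.7 | Fx -6.9 Fy -0.2 Fz -0.1 g 0.179
err 0.43 turn [ 0.001  0.    -0.   ]
slope deg -42 [[0.001, -0.007, -0.001], [0.005, -0.01, -0.001], [0.009, -0.014, -0.001], [0.013, -0.018, -0.001], [0.017, -0.022, -0.001]]
```

```bash
python3 -m creep '[[0,0.003,-0.006,0,0.001,0,0],[0,0.006,-0.01,0,0.001,0,0],[0,0.01,-0.013,0,0.001,0,0],[0,0.014,-0.017,0,0.001,0,0],[0,0.018,-0.021,0,0.001,0,0]]'; python3 -c "
from h import *
plan(step=6)"
```

```text
time_s: 11.15
tcp_pos: [0.5527, -0.1831, 0.0746]
ee_rot: [[0.251, -0.968, -0.003], [-0.968, -0.251, 0.001], [-0.001, 0.002, -1.0]]
wrist_force: [-6.7, -2.2, -0.1]
gripper_width: 0.181
t 11.15 tip x -33.3 y -7.3 z -4.2 edgepin -33.2 | Fx -7.0 Fy -0.4 Fz -0.1 g 0.181
err -0.10 turn [ 0.001  0.    -0.   ]
slope deg -37 [[0.001, -0.007, -0.002], [0.005, -0.01, -0.002], [0.009, -0.014, -0.002], [0.013, -0.017, -0.002], [0.017, -0.02, -0.002]]
```

```bash
python3 -m creep '[[0,0.003,-0.005,-0.002,0.001,0,0],[0,0.007,-0.009,-0.002,0.001,0,0],[0,0.011,-0.012,-0.002,0.001,0,0],[0,0.015,-0.015,-0.002,0.001,0,0],[0,0.019,-0.018,-0.002,0.001,0,0]]'; python3 -c "
from h import *
plan(step=6)"
```

```text
time_s: 11.57
tcp_pos: [0.5593, -0.1878, 0.0752]
ee_rot: [[0.251, -0.968, -0.0], [-0.968, -0.251, 0.001], [-0.001, -0.0, -1.0]]
wrist_force: [-4.9, -1.8, 0.6]
gripper_width: 0.178
t 11.57 tip x -28.0 y -13.5 z -3.6 edgepin -28.0 | Fx -5.2 Fy -0.5 Fz 0.6 g 0.178
err -0.01 turn [-0.  0. -0.]
slope deg -30 [[0.001, -0.006, -0.0], [0.006, -0.009, -0.0], [0.01, -0.012, -0.0], [0.014, -0.015, -0.0], [0.018, -0.017, -0.0]]
```

```bash
python3 -m creep '[[0,0.003,-0.006,-0.001,0,0,0],[0,0.007,-0.009,-0.001,0,0,0],[0,0.011,-0.012,-0.001,0,0,0],[0,0.015,-0.014,-0.001,0,0,0],[0,0.019,-0.016,-0.001,0,0,0]]'; python3 -c "
from h import *
plan(step=6.5)"
```

```text
time_s: 11.98
tcp_pos: [0.5649, -0.1924, 0.0753]
ee_rot: [[0.251, -0.968, -0.002], [-0.968, -0.251, 0.001], [-0.001, 0.001, -1.0]]
wrist_force: [-4.9, -1.4, 0.9]
gripper_width: 0.184
t 11.98 tip x -23.8 y -19.4 z -3.5 edgepin -24.0 | Fx -5.1 Fy -0.1 Fz 0.9 g 0.184
err 0.21 turn [ 0.  0. -0.]
slope deg -20 [[0.002, -0.006, 0.0], [0.007, -0.009, 0.0], [0.011, -0.011, 0.0], [0.016, -0.013, 0.0], [0.02, -0.015, 0.0]]
```

```bash
python3 -m creep '[[0,0.003,-0.006,0,0,0,0],[0,0.007,-0.008,0,0,0,0],[0,0.011,-0.011,0,0,0,0],[0,0.016,-0.012,0,0,0,0],[0,0.02,-0.014,0,0,0,0]]'; python3 -c "
from h import *
plan(step=6.5)"
```

```text
time_s: 12.4
tcp_pos: [0.5697, -0.1974, 0.075]
ee_rot: [[0.251, -0.968, -0.004], [-0.968, -0.251, 0.001], [-0.002, 0.003, -1.0]]
wrist_force: [-6.9, -0.7, 1.0]
gripper_width: 0.181
t 12.40 tip x -20.6 y -25.3 z -3.8 edgepin -21.1 | Fx -6.8 Fy 1.0 Fz 1.0 g 0.181
err 0.50 turn [ 0.001  0.001 -0.   ]
slope deg -3 [[0.003, -0.006, -0.001], [0.007, -0.007, -0.001], [0.012, -0.008, -0.001], [0.017, -0.009, -0.001], [0.021, -0.01, -0.001]]
```

```bash
python3 -m creep '[[0,0.004,-0.005,-0.001,0.001,0.001,0],[0,0.008,-0.006,-0.001,0.001,0.001,0],[0,0.012,-0.007,-0.001,0.001,0.001,0],[0,0.017,-0.008,-0.001,0.001,0.001,0],[0,0.021,-0.008,-0.001,0.001,0.001,0]]'; python3 -c "
from h import *
plan(step=6.5)"
```

```text
time_s: 12.82
tcp_pos: [0.5725, -0.2026, 0.0747]
ee_rot: [[0.251, -0.968, -0.003], [-0.968, -0.251, -0.0], [-0.0, 0.003, -1.0]]
wrist_force: [-5.8, 1.1, 0.3]
gripper_width: 0.182
t 12.82 tip x -19.2 y -31.2 z -4.1 edgepin -19.6 | Fx -5.3 Fy 2.5 Fz 0.3 g 0.182
err 0.38 turn [ 0.001  0.    -0.   ]
slope deg 13 [[0.004, -0.005, -0.002], [0.009, -0.005, -0.002], [0.013, -0.004, -0.002], [0.018, -0.004, -0.002], [0.023, -0.003, -0.002]]
```

```bash
python3 -m creep '[[0,0.004,-0.004,-0.002,0.001,0,0],[0,0.009,-0.004,-0.002,0.001,0,0],[0,0.013,-0.003,-0.002,0.001,0,0],[0,0.018,-0.003,-0.002,0.001,0,0],[0,0.023,-0.002,-0.002,0.001,0,0]]'; python3 -c "
from h import *
plan(step=6.5)"
```

```text
time_s: 13.23
tcp_pos: [0.5739, -0.2083, 0.0747]
ee_rot: [[0.25, -0.968, -0.003], [-0.968, -0.25, 0.002], [-0.003, 0.002, -1.0]]
wrist_force: [-6.1, 3.4, 0.4]
gripper_width: 0.184
t 13.23 tip x -19.2 y -36.9 z -4.1 edgepin -19.9 | Fx -5.1 Fy 4.8 Fz 0.4 g 0.184
err 0.71 turn [ 0.001  0.001 -0.001]
slope deg 22 [[0.005, -0.003, -0.002], [0.01, -0.002, -0.002], [0.014, -0.001, -0.002], [0.019, 0.001, -0.002], [0.023, 0.003, -0.002]]
```

```bash
python3 -m creep '[[0,0.005,-0.003,-0.002,0.001,0.001,-0.001],[0,0.01,-0.002,-0.002,0.001,0.001,-0.001],[0,0.014,0,-0.002,0.001,0.001,-0.001],[0,0.019,0.001,-0.002,0.001,0.001,-0.001],[0,0.024,0.003,-0.002,0.001,0.001,-0.001]]'; python3 -c "
from h import *
plan(step=6.5)"
```

```text
time_s: 13.65
tcp_pos: [0.5741, -0.2145, 0.0747]
ee_rot: [[0.253, -0.968, -0.001], [-0.968, -0.253, 0.002], [-0.002, 0.0, -1.0]]
wrist_force: [-4.6, 2.8, 0.6]
gripper_width: 0.182
t 13.65 tip x -20.5 y -43.0 z -4.1 edgepin -21.8 | Fx -3.7 Fy 3.9 Fz 0.6 g 0.182
err 1.31 turn [0.    0.001 0.   ]
slope deg 24 [[0.006, -0.001, -0.002], [0.01, 0.001, -0.002], [0.015, 0.003, -0.002], [0.019, 0.005, -0.002], [0.023, 0.006, -0.002]]
```

```bash
sed -i 's/np.clip(err,-1,1)/np.clip(err,-2.5,2.5)/' h.py; python3 -m creep '[[0,0.005,-0.002,-0.002,0,0.001,0],[0,0.01,0,-0.002,0,0.001,0],[0,0.015,0.002,-0.002,0,0.001,0],[0,0.019,0.004,-0.002,0,0.001,0],[0,0.024,0.006,-0.002,0,0.001,0]]'; python3 -c "
from h import *
plan(step=6.5)"
```

```text
time_s: 14.07
tcp_pos: [0.5734, -0.2206, 0.0747]
ee_rot: [[0.252, -0.968, -0.002], [-0.968, -0.252, 0.001], [-0.001, 0.002, -1.0]]
wrist_force: [-5.7, 4.6, 1.1]
gripper_width: 0.182
t 14.07 tip x -22.8 y -48.8 z -4.1 edgepin -24.2 | Fx -4.4 Fy 5.9 Fz 1.1 g 0.182
err 1.46 turn [0.001 0.    0.   ]
slope deg 22 [[0.006, -0.002, -0.002], [0.01, -0.0, -0.002], [0.015, 0.002, -0.002], [0.019, 0.003, -0.002], [0.023, 0.005, -0.002]]
```

```bash
python3 -m creep '[[0,0.006,-0.001,-0.002,0.001,0,0],[0,0.01,0.001,-0.002,0.001,0,0],[0,0.015,0.002,-0.002,0.001,0,0],[0,0.019,0.004,-0.002,0.001,0,0],[0,0.024,0.006,-0.002,0.001,0,0]]'; python3 -c "
from h import *
plan(step=6.5)"
```

```text
time_s: 14.48
tcp_pos: [0.5725, -0.2265, 0.0745]
ee_rot: [[0.252, -0.968, -0.002], [-0.968, -0.252, 0.004], [-0.004, 0.001, -1.0]]
wrist_force: [-6.4, 4.1, 1.4]
gripper_width: 0.181
t 14.48 tip x -25.0 y -54.1 z -4.3 edgepin -26.5 | Fx -5.1 Fy 5.6 Fz 1.4 g 0.181
err 1.50 turn [ 0.     0.001 -0.   ]
slope deg 18 [[0.006, -0.002, -0.003], [0.01, -0.001, -0.003], [0.014, 0.001, -0.003], [0.019, 0.002, -0.003], [0.023, 0.004, -0.003]]
```

```bash
python3 -m creep '[[0,0.006,-0.002,-0.002,0,0.001,0],[0,0.011,0,-0.002,0,0.001,0],[0,0.015,0.001,-0.002,0,0.001,0],[0,0.02,0.002,-0.002,0,0.001,0],[0,0.024,0.004,-0.002,0,0.001,0]]'; python3 -c "
from h import *
plan(step=6)"
```

```text
time_s: 14.9
tcp_pos: [0.5722, -0.2325, 0.0744]
ee_rot: [[0.251, -0.968, -0.004], [-0.968, -0.251, 0.003], [-0.004, 0.003, -1.0]]
wrist_force: [-5.9, 5.6, 0.2]
gripper_width: 0.178
t 14.90 tip x -27.0 y -59.7 z -4.4 edgepin -28.6 | Fx -4.3 Fy 6.9 Fz 0.2 g 0.178
err 1.60 turn [ 0.001  0.001 -0.   ]
slope deg 12 [[0.005, -0.003, -0.003], [0.009, -0.002, -0.003], [0.013, -0.001, -0.003], [0.017, 0.0, -0.003], [0.021, 0.001, -0.003]]
```

```bash
python3 -m creep '[[0,0.005,-0.002,-0.003,0.001,0.001,0],[0,0.01,-0.001,-0.003,0.001,0.001,0],[0,0.014,0,-0.003,0.001,0.001,0],[0,0.019,0.001,-0.003,0.001,0.001,0],[0,0.024,0.002,-0.003,0.001,0.001,0]]'; python3 -c "
from h import *
plan(step=6)
I=r.capture('wrist');cv2.imwrite('pics/w7.png',I)"
```

```text
time_s: 15.32
tcp_pos: [0.5717, -0.2382, 0.0743]
ee_rot: [[0.251, -0.968, -0.004], [-0.968, -0.251, 0.004], [-0.005, 0.003, -1.0]]
wrist_force: [-6.2, 4.1, 1.0]
gripper_width: 0.181
t 15.32 tip x -29.0 y -65.2 z -4.5 edgepin -30.2 | Fx -5.0 Fy 5.5 Fz 1.0 g 0.181
err 1.19 turn [ 0.001  0.002 -0.   ]
slope deg 8 [[0.005, -0.003, -0.003], [0.009, -0.003, -0.003], [0.013, -0.002, -0.003], [0.017, -0.002, -0.003], [0.021, -0.002, -0.003]]
```

View pics/w7.png

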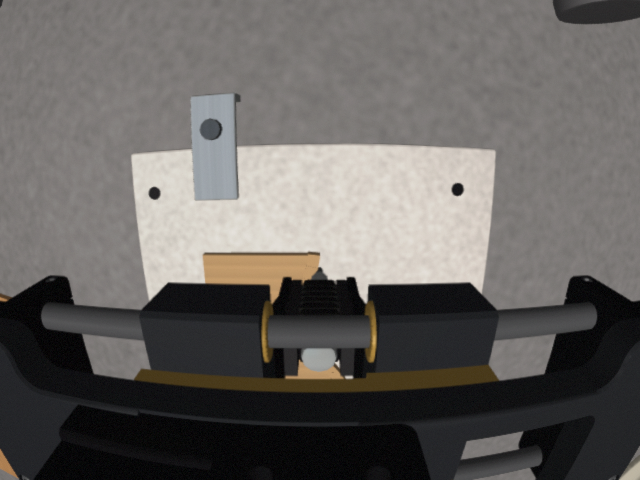

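```bash
python3 -m creep '[[0,0.005,-0.003,-0.003,0.001,0.002,0],[0,0.009,-0.002,-0.003,0.001,0.002,0],[0,0.012,-0.002,-0.003,0.001,0.002,0]]'; python3 -c "
from h import *
st(-36,-68,20)"
```

```text
time_s: 15.62
tcp_pos: [0.5716, -0.241, 0.0744]
ee_rot: [[0.25, -0.968, -0.004], [-0.968, -0.25, -0.0], [-0.001, 0.004, -1.0]]
wrist_force: [-5.9, 2.6, 0.4]
gripper_width: 0.181
t 15.62 tip x -29.7 y -68.1 z -4.4 edgepin -30.7 | Fx -5.0 Fy 4.0 Fz 0.4 g 0.181
row [-0.0006  0.022  -0.0811] [ 0.0012  0.0003 -0.0006]
```

Stroke done. I'll ease off the edge, then lift.

```bash
python3 -m creep '[[0,0,0.008,-0.02,0.001,0,-0.001],[0,0,0.012,-0.06,0.001,0,-0.001],[0,0,0.015,-0.15,0.001,0,-0.001],[0,0,0.015,-0.25,0.001,0,-0.001],[0,0,0.015,-0.28,0.001,0,-0.001]]'
python3 - <<'E'
from h import *
for n in('top','side','wrist'): cv2.imwrite(f'pics/{n}8.png',r.capture(n))
to(.47,.04,.17,-45)
I=cv2.imread('pics/top8.png');J=cv2.imread('pics/side8.png')
cv2.imwrite('pics/c8.png',np.hstack([cv2.resize(I[180:300,280:440],(400,300)),cv2.resize(J[190:310,250:410],(400,300))]))
E
```

```text
time_s: 16.03
tcp_pos: [0.5725, -0.2435, 0.1657]
ee_rot: [[0.255, -0.967, 0.014], [-0.967, -0.255, -0.004], [0.007, -0.013, -1.0]]
wrist_force: [1.8, -0.1, -0.1]
gripper_width: 0.18
t 16.1833 p [ 0.5691 -0.2422  0.1603] yaw -75.34 row [-0.9937  0.0814 -0.0339] [-0.0015 -0.0008 -0.1685] F [ 0.12  0.31 -1.57] g 0.183
```

View pics/c8.png

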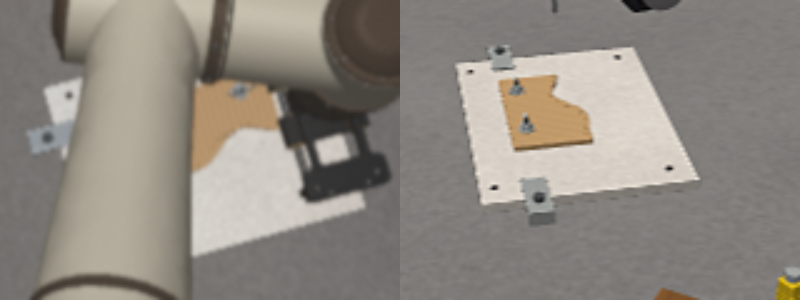

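View pics/wrist8.png

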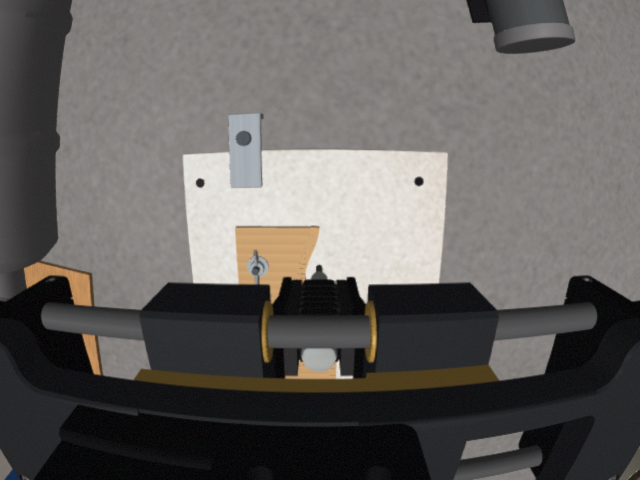

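```bash
python3 -m creep '[[0,-0.99,0.08,-0.035,0,0,-0.168],[0,-0.99,0.08,-0.035,0,0,-0.168],[0,-0.99,0.08,-0.035,0,0,-0.168],[0,-0.99,0.08,-0.035,0,0,-0.168],[0,-0.99,0.08,-0.035,0,0,-0.168]]'; python3 -c "
from h import *
to(.43,.19,.165,-10.4)"
```

```text
time_s: 16.6
tcp_pos: [0.4984, -0.0439, 0.1653]
ee_rot: [[0.709, -0.706, 0.003], [-0.706, -0.709, 0.0], [0.002, -0.003, -1.0]]
wrist_force: [1.4, 0.6, -1.0]
gripper_width: 0.178
t 16.6 p [ 0.4984 -0.0439  0.1653] yaw -44.88 row [-7.116e-01 -3.915e-01  5.000e-04] [-0.0006 -0.001  -0.1916] F [ 1.4   0.61 -1.01] g 0.178
```

```bash
python3 -m creep '[[0,-0.71,-0.39,0,0,0,-0.192],[0,-0.71,-0.39,0,0,0,-0.192],[0,-0.71,-0.39,0,0,0,-0.192],[0,-0.71,-0.39,0,0,0,-0.192],[0,-0.71,-0.39,0,0,0,-0.192]]'; python3 -c "
from h import *
to(.4349,.2209,.155,-10.4)"
```

```text
time_s: 17.02
tcp_pos: [0.439, 0.156, 0.1643]
ee_rot: [[0.985, -0.173, 0.002], [-0.173, -0.985, -0.0], [0.002, -0.0, -1.0]]
wrist_force: [0.6, 0.4, -1.1]
gripper_width: 0.178
t 17.0167 p [0.439  0.156  0.1643] yaw -9.99 row [-0.0511 -0.2108  0.0309] [-0.0001 -0.0008  0.0023] F [ 0.64  0.35 -1.07] g 0.178
```

```bash
python3 -m creep '[[0,-0.05,-0.15,0,0,0,0.002],[0,-0.05,-0.15,0,0,0,0.002],[0,-0.05,-0.15,0,0,0,0.002]]'
python3 - <<'E'
from h import *
r.capture('top');r.capture('top');r.capture('top')
s=r.sense();I=r.capture('wrist');cv2.imwrite('pics/w9.png',I)
np.savez('w9.npz',p=s['tcp_pos'],R=s['ee_rot'])
cv2.imwrite('pics/w9c.png',cv2.resize(I[170:300,220:420],None,fx=4,fy=4,interpolation=cv2.INTER_CUBIC))
to(.4349,.2209,.155,-10.4)
J=r.capture('side');cv2.imwrite('pics/s9c.png',cv2.resize(J[250:360,310:420],None,fx=5,fy=5,interpolation=cv2.INTER_CUBIC))
p,R=s['tcp_pos'],s['ee_rot']
print('tip px',wproj(p+R@np.array([0,0,ZL]),p,R),'hole px',wproj((.4345,.2187,.046),p,R))
E
```

```text
time_s: 17.27
tcp_pos: [0.4313, 0.2054, 0.163]
ee_rot: [[0.985, -0.175, 0.002], [-0.175, -0.985, -0.0], [0.002, 0.0, -1.0]]
wrist_force: [0.2, 0.2, -1.0]
gripper_width: 0.181
t 17.4667 p [0.4318 0.2017 0.1635] yaw -10.43 row [-0.0015 -0.0648  0.0283] [ 0.0003 -0.0004 -0.0002] F [ 0.22  0.45 -0.93] g 0.187
tip px [318.92604569 264.48846593] hole px [295.69624936 242.33968595]
```

View pics/w9c.png

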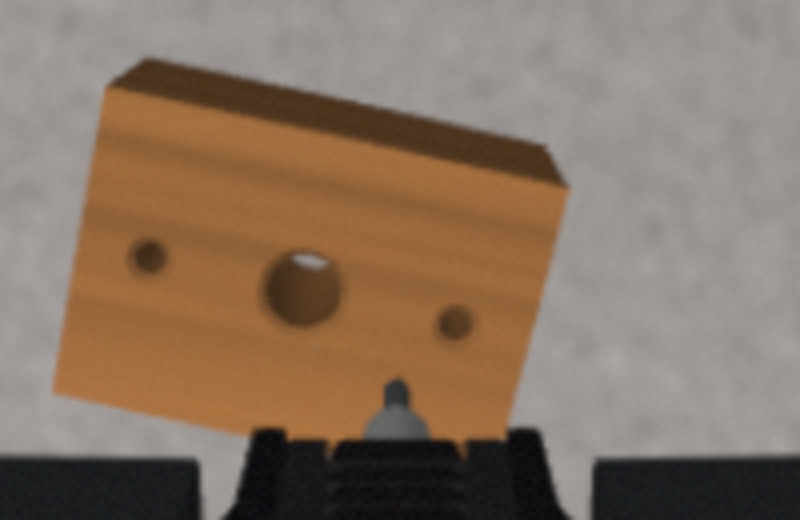

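View pics/s9c.png

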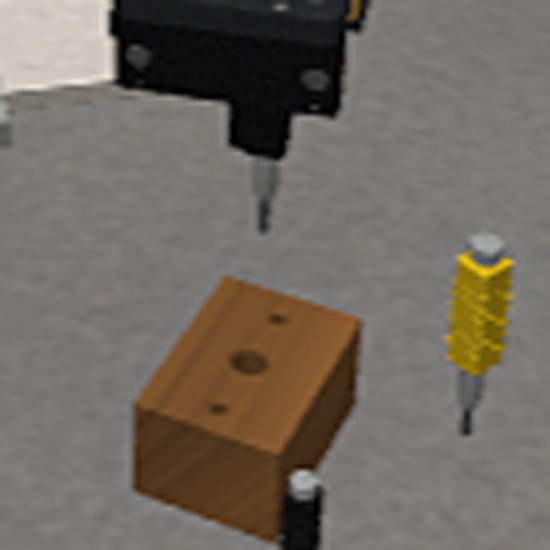

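```bash
python3 -c "
from h import *
to(.4346,.2192,.125,-10.4)"; python3 -m creep '[[0,-0.001,-0.059,0.04,0,0,0],[0,-0.001,-0.059,0.09,0,0,0],[0,-0.001,-0.059,0.128,0,0,0],[0,-0.001,-0.059,0.128,0,0,0],[0,-0.001,-0.059,0.128,0,0,0]]'
python3 - <<'E'
from h import *
r.capture('top');r.capture('top')
s=r.sense();I=r.capture('wrist')
cv2.imwrite('pics/w10c.png',cv2.resize(I[170:300,220:420],None,fx=4,fy=4,interpolation=cv2.INTER_CUBIC))
to(.4346,.2192,.1,-10.4)
p,R=s['tcp_pos'],s['ee_rot']
print('tip px',wproj(p+R@np.array([0,0,ZL]),p,R),'hole px',wproj((.4345,.2187,.046),p,R))
J=r.capture('side');cv2.imwrite('pics/s10c.png',cv2.resize(J[250:360,310:420],None,fx=5,fy=5,interpolation=cv2.INTER_CUBIC))
E
```

```text
t 17.5167 p [0.432  0.2016 0.1637] yaw -10.46 row [-0.0024 -0.0594  0.129 ] [ 0.0002 -0.0005 -0.0003] F [ 1.48  0.35 -1.15] g 0.179
time_s: 17.93
tcp_pos: [0.4351, 0.2178, 0.125]
ee_rot: [[0.983, -0.183, 0.001], [-0.183, -0.983, -0.002], [0.001, 0.002, -1.0]]
wrist_force: [1.2, -0.4, 0.4]
gripper_width: 0.185
t 18.0833 p [0.4357 0.2189 0.1262] yaw -10.5 row [-0.0039 -0.0001  0.0874] [-0.0003 -0.0009 -0.0006] F [ 0.42  0.22 -0.59] g 0.18
tip px [318.92883071 264.49183798] hole px [319.32264869 259.73063061]
```

View pics/w10c.png

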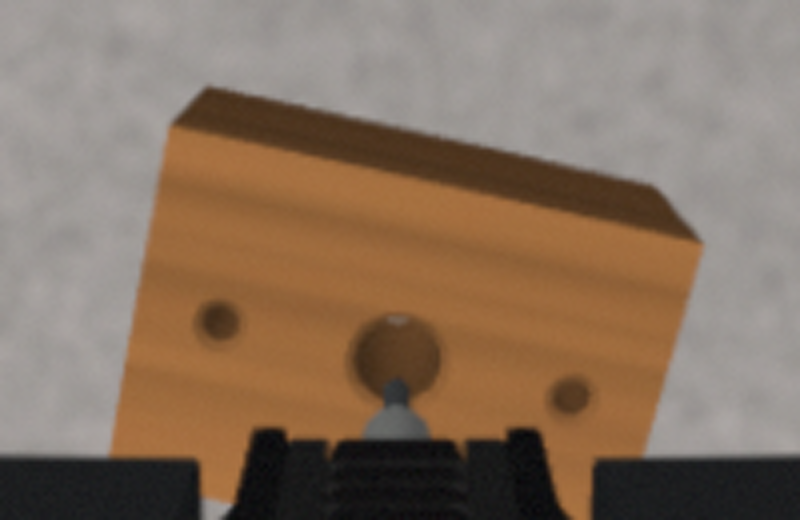

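View pics/s10c.png

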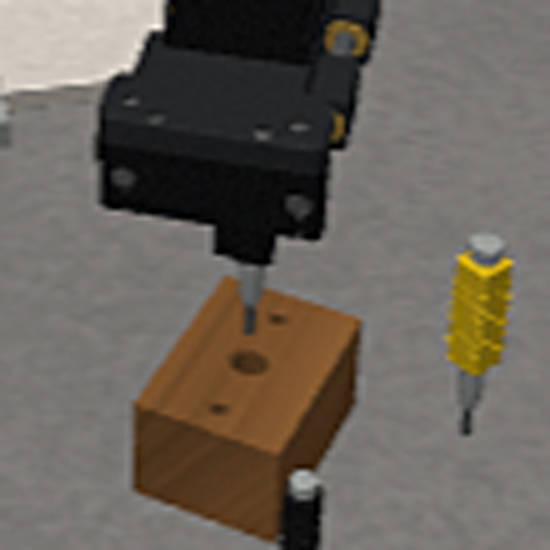

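```bash
python3 -m creep '[[0,-0.003,0,0.03,0,-0.001,-0.001],[0,-0.003,0,0.06,0,-0.001,-0.001],[0,-0.003,0,0.085,0,-0.001,-0.001],[0,-0.003,0,0.085,0,-0.001,-0.001]]'; python3 -c "
from h import *
r.capture('top');r.capture('wrist')
to(.4346,.2190,.0735,-10.4)"
```

```text
time_s: 18.47
tcp_pos: [0.4335, 0.2182, 0.0986]
ee_rot: [[0.984, -0.179, -0.003], [-0.179, -0.984, -0.002], [-0.003, 0.002, -1.0]]
wrist_force: [-0.7, -1.3, -1.6]
gripper_width: 0.184
t 18.5667 p [0.4345 0.219  0.1   ] yaw -10.3 row [ 0.0004 -0.0002  0.0884] [0.0001 0.0003 0.0006] F [ 0.56 -0.13 -0.39] g 0.179
```

```bash
python3 -m creep '[[0,0.001,0,0.015,0,0,0],[0,0.001,0,0.03,0,0,0],[0,0.001,0,0.045,0,0,0],[0,0.001,0,0.06,0,0,0],[0,0.001,0,0.072,0,0,0]]'; python3 -c "
from h import *
r.capture('top');r.capture('top')
to(.4346,.2190,.0728,-10.4)"
```

```text
time_s: 18.98
tcp_pos: [0.4346, 0.2188, 0.0778]
ee_rot: [[0.984, -0.179, -0.002], [-0.179, -0.984, -0.001], [-0.001, 0.001, -1.0]]
wrist_force: [0.3, 0.0, -0.9]
gripper_width: 0.179
t 19.0833 p [0.4344 0.2185 0.0776] yaw -10.31 row [ 0.0005 -0.0017  0.0161] [0.0006 0.0007 0.0005] F [-0.66 -0.08 -2.11] g 0.177
```

```bash
python3 -m creep '[[0,0,0,0.006,0,0.001,0],[0,0,0,0.012,0,0.001,0],[0,0,0,0.016,0,0.001,0],[0,0,0,0.018,0,0.001,0],[0,0,0,0.018,0,0.001,0]]'; python3 -c "
from h import *
r.capture('top');r.capture('top')
to(.4346,.2190,.0728,-10.4)"
```

```text
time_s: 19.5
tcp_pos: [0.4343, 0.2185, 0.0726]
ee_rot: [[0.984, -0.179, 0.001], [-0.179, -0.984, -0.002], [0.001, 0.002, -1.0]]
wrist_force: [-1.8, -1.0, 2.4]
gripper_width: 0.187
t 19.6 p [0.4343 0.2185 0.0726] yaw -10.3 row [ 0.0006 -0.0018 -0.0007] [ 0.0005 -0.0004  0.0005] F [-1.61 -0.83  3.4 ] g 0.184
```

```bash
python3 -m creep '[[0.25,0,0,0,0,0,0],[0.35,0,0,0,0,0,0],[0.45,0,0,0,0,0,0],[0.45,0,0,0,0,0,0],[0.45,0,0,0,0,0,0]]'; python3 -m creep '[[0.45,0,0,-0.04,0,0,0],[0.45,0,0,-0.12,0,0,0],[0.45,0,0,-0.25,0,0,0],[0.45,0,0,-0.38,0,0,0],[0.45,0,0,-0.4,0,0,0]]'
python3 - <<'E'
from h import *
to(.387,.234,.24,-27)
I=r.capture('side');cv2.imwrite('pics/s11c.png',cv2.resize(I[220:360,300:440],None,fx=4,fy=4,interpolation=cv2.INTER_CUBIC))
E
```

```text
time_s: 20.02
tcp_pos: [0.4344, 0.2185, 0.0725]
ee_rot: [[0.984, -0.179, 0.001], [-0.179, -0.984, -0.002], [0.001, 0.002, -1.0]]
wrist_force: [0.1, -0.1, 0.2]
gripper_width: 0.422
time_s: 20.43
tcp_pos: [0.4375, 0.2211, 0.1993]
ee_rot: [[0.984, -0.177, 0.012], [-0.177, -0.984, 0.006], [0.011, -0.008, -1.0]]
wrist_force: [1.1, 0.2, 0.0]
gripper_width: 0.445
t 20.4333 p [0.4375 0.2211 0.1993] yaw -10.21 row [-0.172  -0.0136 -0.1373] [-0.003  -0.003   0.0933] F [1.14 0.2  0.03] g 0.445
```

View pics/s11c.png

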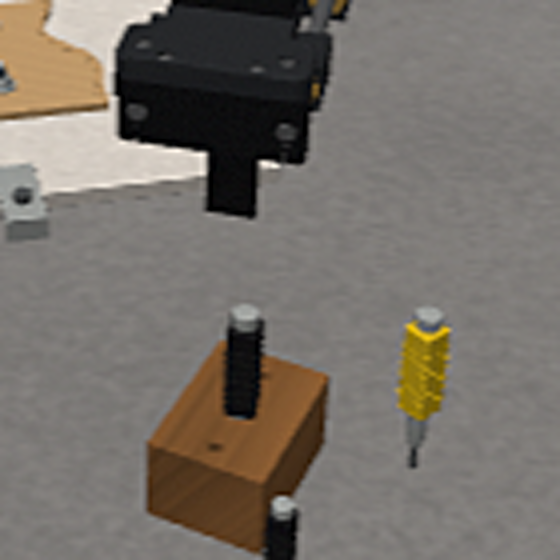

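```bash
python3 -m creep '[[0.45,-0.17,-0.014,-0.137,0,0,0],[0.45,-0.17,-0.014,-0.137,0,0,0],[0.45,-0.17,-0.014,-0.137,0,0,0],[0.45,-0.17,-0.014,-0.137,0,0,0]]'
python3 - <<'E'
from h import *
r.capture('side');r.capture('side')
A=r.capture('side');B=r.capture('top');I=r.capture('wrist')
cv2.imwrite('pics/w12c.png',cv2.resize(I[80:240,210:410],None,fx=4,fy=4,interpolation=cv2.INTER_CUBIC))
for n,C in(('side',A),('top',B)):
    d=cv2.absdiff(C,cv2.imread(f'pics/{n}0.png')).max(2)
    for nm,(a,b,c,e) in {'side':{'contactor':(180,297,232,342),'box':(160,350,260,445),'pump':(320,155,370,197),'scriber':(352,295,369,326)},'top':{'contactor':(205,150,240,190),'pump':(460,230,532,290),'box':(118,165,182,222)}}[n].items():
        print(n,nm,(d[b:e,a:c]>40).sum())
s=r.sense();print(s['time_s'],s['tcp_pos'],np.abs(s['joint_velocities']).max(),s['wrist_force'])
E
```

```text
time_s: 20.82
tcp_pos: [0.3862, 0.234, 0.2382]
ee_rot: [[0.984, -0.177, 0.01], [-0.177, -0.984, 0.006], [0.009, -0.008, -1.0]]
wrist_force: [0.4, -0.3, -0.3]
gripper_width: 0.45
side contactor 0
side box 0
side pump 0
side scriber 13
top contactor 0
top pump 0
top box 0
21.0667 [0.38693399 0.23315008 0.23692983] 0.26779565265280153 [ 0.19542266  0.27652485 -0.15136372]
```

View pics/w12c.png

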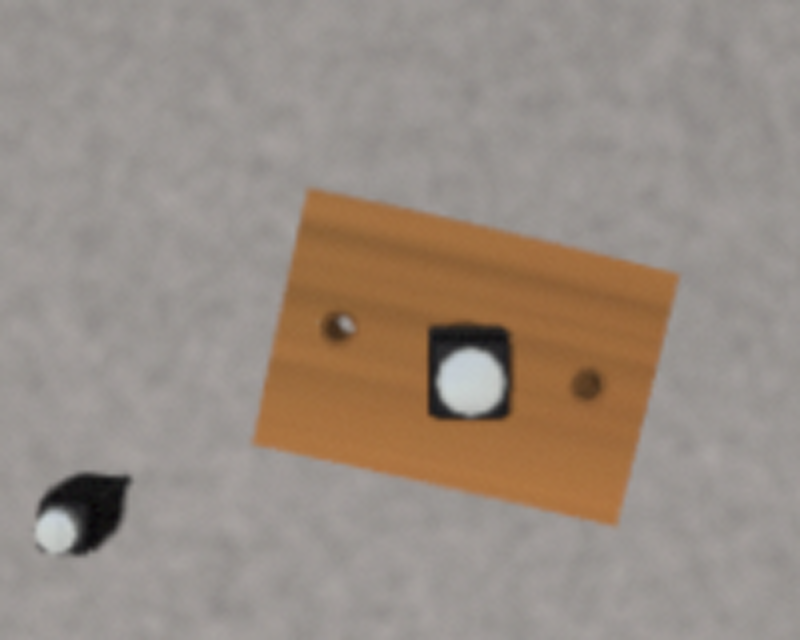

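The crop shows the scriber upright in the middle hole (470,370), fully home. The other parts haven't moved and the arm is clear, so I'll hand in.

```bash
python3 -c "
from station import r
print(r.finish_job())"
```

```text
the job is handed in; nothing more can be done
None
```

I took the larger black scriber from its stand and scribed the template's curved edge from about 9 mm inside the wide end to about 7 mm inside the narrow end. I then put it back in the middle hole and handed the job in at about 21 s; no verdict was reported.

- **During the stroke:** At each check the point was about 3.5–4.5 mm in, a little over the 2 to 4 mm asked. The sideways push on the template was about 3–8 N, higher than a few newtons on the steep middle and in the run-out past the hollow. Both stayed well under the 12 N and 15 N limits.
- **Board contact:** I judged it from the height and vertical wrist force, which was noisy (about ±1 N).
- **Scribed line:** No line shows in the pictures, so I could not check the mark itself. After the stroke the template looked unmoved.
- **Edge position:** Towards the narrow end the felt edge lay up to 1.6 mm off the camera estimate, and I followed the felt edge.
- **Last checks:** The scriber stands upright and released, with its grip on the block and its cap within 1 pixel of where it started. The contactor, pump and junction box show no change in the views compared, and the gripper is clear.

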